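# Change the batch in the amplifier burn-in fixture

### The arm

A 7-joint arm with a two-finger parallel gripper is mounted at the origin on the work surface. World frame = base frame: x ahead of the robot, y to its left, z up, the work surface at z = 0. Lengths are in m, angles in rad, forces in N, time in s.
With the tool pointing down it reaches from about 0.4 to 0.85 m from the base axis. Payload 10.4 kg.
Tool frame: the origin (TCP) lies between the finger pads; the fingertips stand 11 mm ahead of it and the grasp point (between the pads) lies 8 mm behind it; z points along the fingers, y is the direction in which the jaws open and shut (so a half turn about z gives the same grasp; the last joint's range is limited). The gripper opens to 87 mm and grips with 3 to 60 N. Pads are 19 mm wide; open, the fingers measure 117 mm over their backs; the gripper's body (75 mm by 190 mm) begins 51 mm behind the grasp point.
Start: joints at [-1.273, 0.332, -0.065, 1.46, 0.022, 1.35, -0.088], TCP at [0.197, 0.593, 0.234] pointing down, gripper open.
Joint ranges: [-2.6, 2.6], [-0.5, 2.12], [-1.47, 1.34], [0.16, 2.42], [-1.27, 4.41], [0.06, 2.06], [-2.6, 2.6]. Speed limits (rad/s): [2.22, 2.22, 2.79, 2.79, 3.14, 3.14, 3.14].

### API

Orientations are given as a unit quaternion [x, y, z, w].
In Python, from bench import r, eyes gives the robot as it stands.
- The arm moves only by the shell command python3 -m inch 'ROWS' [FORCE]. ROWS is a JSON object of lists of equal length, an entry for each row: "translation": the shift along the world's x, y, z scaled (see below), a list of three; "rot": the turn, a rotation vector about the world's x, y, z scaled (see below), a list of three; "jaw": the finger opening in mm, from 0 to 87. In form: {"translation": [[tx, ty, tz], ...], "rot": [[ax, ay, az], ...], "jaw": [jaw, ...]}. A call has 1 to 20 rows; each row is the pose to reach, as a shift and turn from the pose measured when the call began; what a row does not reach only later rows make up. The controller multiplies each number of a shift by 100 mm and each number of a turn by 60 degrees. A row lasts 1/10 s, in which the tool goes at most 50 mm and 8.59 degrees, less where a joint would pass 70% of its speed; a pose out of reach is approached as far as the arm can. A call with a number of a shift or a turn outside -1 to 1 is refused whole. A call with a gripper value outside its range is refused whole. The fingers move at their own pace and stop on an object; FORCE is the grip in N (left out, the last holds). Time passes only in rows, so rows that repeat a pose let the fingers close. It gives the time, the measured TCP pose, the force and the opening at its end, in the units of the state.
- r.read_state(): the state, without advancing time (a new reading comes with each control period).
- eyes.camera(name): name is "side" or "top" or "wrist"; returns the picture (400x640x3 uint8, blue, green, red); there is no depth.
- eyes.calibration(name): a dict with "fx", "fy", "cx", "cy" (pixels), "distortion" ([k1, k2, p1, p2, k3] as OpenCV has them; the pictures are not rectified), "R" (3x3) and "t" (3): a world point X has camera coordinates R X + t; the wrist camera has in their place "hand_eye" (4x4, takes a point from camera to tool coordinates, whose origin is the TCP and whose axes are the flange's). Camera axes: x right, y down, z forward; pixel columns grow to the right and rows downward; lengths in m; the calibration is good to about 2 mm. A picture is of the moment at which its call begins: read the wrist's pose just before it. calibration takes no time and is no camera call.
- r.close_job(): hands the job in, once; it reports no verdict.
The state is a dict: "time": time; "joint_positions": joint angles; "joint_vel": joint speeds; "joint_torque": joint torques, N m; "ee_pos": TCP position; "eef_rot": TCP orientation; "ft_force": force on the tool from outside, world axes, zero at the start; "torque": the same for the moment, N m; "width": finger opening in m.
Only numpy, scipy, OpenCV 4.12 (cv2) and the standard library are available. Lean on these libraries where they do the work, as an engineer would, in place of code of your own. Each camera call takes 0.05 s, during which the arm holds its last target. There are 200 camera calls.

### The job

The black amplifiers in the burn-in fixture are finished and every silver one waiting on the bench goes in next: turn the selector to the white OFF mark, slide the guard fully open, lay the black ones flat in the blue tray and seat each silver one flat down between the guides of a nest of its own, fins up, setting all of them down without dropping them. Then slide the guard fully shut and turn the selector to the yellow mark to start the next run. The selector must stay at OFF as long as the guard is not shut, and the blower, the multimeter and the spanner stay where they are.

Things in the scene. Friction and masses are not known exactly. Their poses are not given: they have to be found in the camera images.
- fixture: grey burn-in fixture fixed on the bench, 284 mm wide (y). Origin on the bench under the bay's centre. Along its x: console -185 to -80 mm, flat top 51 high; wall to -75, 80 high; bay to +78, with 3 nests side by side along y; supply housing to +240, 78 high. The guard's tracks run along x on both side walls, tops 97 high, inner faces 128 from the middle. Pose varies
- guard (a joint): guard: clear panel in a yellow frame roofing the bay, top 94 mm above the bench, sliding along the fixture's x. Value in m: 0 shut, against its stop (so at the start); 0.150 fully open, against its stop, over the supply housing, its near edge 68 mm past the bay's centre. Stays where left; about 2 N moves it
- guard_handle (a point): centre of the guard's black handle bar: 100 mm long along the fixture's y, 14 thick along x, 18 high, its middle 32 above the panel and 124 above the bench; moves with the guard: at fixture x = -45 mm shut, +105 mm open. Pinch it from above across the 14 mm
- selector (a joint): black bar knob on the console; rad, growing clockwise seen from above. Four click positions 30 degrees apart, it snaps into one from within about 0.2 rad: 0 white mark = OFF (white pointer line along the fixture's +x), 0.524 blue, 1.047 yellow, 1.571 red. About 0.05 N m turns it over a click. Starts between blue and yellow, mostly on one of them
- selector_grip (a point): on the selector's vertical axis, 30 mm above the console top (81 above the bench), where its bar is gripped: bar 46 mm long along the pointer (the point's x), 13 thick, from 22 below this point (on a 48 mm round skirt) to 8 above it
- nest0 (a point): centre of the floor of nest 0 of three, at fixture y = -78 mm, 22 mm above the bench. Four sheet guides 10 mm high, flared 5 mm outwards at the top, hold one amplifier lying along the fixture's x with 2 mm play all round. Any amplifier fits any nest
- nest1 (a point): centre of the floor of nest 1 of three, at fixture y = +0 mm, 22 mm above the bench. Four sheet guides 10 mm high, flared 5 mm outwards at the top, hold one amplifier lying along the fixture's x with 2 mm play all round. Any amplifier fits any nest
- nest2 (a point): centre of the floor of nest 2 of three, at fixture y = +78 mm, 22 mm above the bench. Four sheet guides 10 mm high, flared 5 mm outwards at the top, hold one amplifier lying along the fixture's x with 2 mm play all round. Any amplifier fits any nest
- amp0: silver amplifier waiting on the bench at the left: block 90 mm long (x), 46 wide (y), 50 high, about 0.3 kg; fins along its length on top, an 8 mm brass connector sticking 9 mm out of each end, 18 mm up; same either way round; origin: centre of the underside, z up out of the fins; grip across the 46 mm near the top. None if absent
- amp1: silver amplifier waiting on the bench at the left: block 90 mm long (x), 46 wide (y), 50 high, about 0.3 kg; fins along its length on top, an 8 mm brass connector sticking 9 mm out of each end, 18 mm up; same either way round; origin: centre of the underside, z up out of the fins; grip across the 46 mm near the top. None if absent
- amp2: silver amplifier waiting on the bench at the left: block 90 mm long (x), 46 wide (y), 50 high, about 0.3 kg; fins along its length on top, an 8 mm brass connector sticking 9 mm out of each end, 18 mm up; same either way round; origin: centre of the underside, z up out of the fins; grip across the 46 mm near the top. None if absent
- done0: black-finned amplifier, finished, in a nest at the start: block 90 mm long (x), 46 wide (y), 50 high, about 0.3 kg; fins along its length on top, an 8 mm brass connector sticking 9 mm out of each end, 18 mm up; same either way round; origin: centre of the underside, z up out of the fins; grip across the 46 mm near the top. None if absent
- done1: black-finned amplifier, finished, in a nest at the start: block 90 mm long (x), 46 wide (y), 50 high, about 0.3 kg; fins along its length on top, an 8 mm brass connector sticking 9 mm out of each end, 18 mm up; same either way round; origin: centre of the underside, z up out of the fins; grip across the 46 mm near the top. None if absent
- done2: black-finned amplifier, finished, in a nest at the start: block 90 mm long (x), 46 wide (y), 50 high, about 0.3 kg; fins along its length on top, an 8 mm brass connector sticking 9 mm out of each end, 18 mm up; same either way round; origin: centre of the underside, z up out of the fins; grip across the 46 mm near the top. None if absent
- tray_in (a point): centre of the inner floor of the blue tray fixed on the bench at the right, 5 mm above the bench; inside 230 mm along its x and 160 mm along its y, rim 16 mm above the bench and 5 mm thick; room for two modules side by side, 50 mm either side of the centre along x, each lying along y
- blower: bystander: black blower, 96 mm round and 30 mm high, loose; origin at the centre of its underside
- meter: bystander: yellow multimeter, 175 x 82 x 44 mm, lying loose on its back; origin at the centre of its underside
- spanner: bystander: steel spanner, 150 mm long (its x), 8 mm thick, lying loose; origin at the centre of its underside

How it is judged:
On the way, in this order (a step that is already met when the one before it is completed fails the run):
1. selector at the white OFF mark, guard still shut (value of joint selector between -0.13 and 0.13 rad and value of joint guard below 0.004 m), for 0.2 s.
2. guard fully open, selector at OFF (value of joint selector between -0.13 and 0.13 rad and value of joint guard above 0.142 m), for 0.2 s.
3. every black amplifier in the tray and every silver one seated in a nest (angle between each of amp0, amp1, amp2, done0, done1, done2's own z axis and vertical below 0.05 rad and ((horizontal distance between amp0 and nest0 below 0.005 m and z of amp0 in the frame of nest0 between -0.004 and 0.004 m and angle between the x axis of amp0 and the x axis of fixture, either way round below 0.1 rad) or (horizontal distance between amp0 and nest1 below 0.005 m and z of amp0 in the frame of nest1 between -0.004 and 0.004 m and angle between the x axis of amp0 and the x axis of fixture, either way round below 0.1 rad) or (horizontal distance between amp0 and nest2 below 0.005 m and z of amp0 in the frame of nest2 between -0.004 and 0.004 m and angle between the x axis of amp0 and the x axis of fixture, either way round below 0.1 rad)) and ((horizontal distance between amp1 and nest0 below 0.005 m and z of amp1 in the frame of nest0 between -0.004 and 0.004 m and angle between the x axis of amp1 and the x axis of fixture, either way round below 0.1 rad) or (horizontal distance between amp1 and nest1 below 0.005 m and z of amp1 in the frame of nest1 between -0.004 and 0.004 m and angle between the x axis of amp1 and the x axis of fixture, either way round below 0.1 rad) or (horizontal distance between amp1 and nest2 below 0.005 m and z of amp1 in the frame of nest2 between -0.004 and 0.004 m and angle between the x axis of amp1 and the x axis of fixture, either way round below 0.1 rad)) and ((horizontal distance between amp2 and nest0 below 0.005 m and z of amp2 in the frame of nest0 between -0.004 and 0.004 m and angle between the x axis of amp2 and the x axis of fixture, either way round below 0.1 rad) or (horizontal distance between amp2 and nest1 below 0.005 m and z of amp2 in the frame of nest1 between -0.004 and 0.004 m and angle between the x axis of amp2 and the x axis of fixture, either way round below 0.1 rad) or (horizontal distance between amp2 and nest2 below 0.005 m and z of amp2 in the frame of nest2 between -0.004 and 0.004 m and angle between the x axis of amp2 and the x axis of fixture, either way round below 0.1 rad)) and x of done0 in the frame of tray_in between -0.105 and 0.105 m and y of done0 in the frame of tray_in between -0.07 and 0.07 m and z of done0 in the frame of tray_in between -0.004 and 0.004 m and x of done1 in the frame of tray_in between -0.105 and 0.105 m and y of done1 in the frame of tray_in between -0.07 and 0.07 m and z of done1 in the frame of tray_in between -0.004 and 0.004 m and x of done2 in the frame of tray_in between -0.105 and 0.105 m and y of done2 in the frame of tray_in between -0.07 and 0.07 m and z of done2 in the frame of tray_in between -0.004 and 0.004 m), for 0.2 s.
4. guard fully shut, selector still at OFF (all of step 1), for 0.2 s.
5. selector at the yellow mark (value of joint selector between 0.917 and 1.177 rad), for 0.2 s.
At the end, for the whole second after the job is handed in: Silver amplifiers flat in a nest each (within 5 mm, 0.1 rad in line, 0.05 rad upright), black ones flat on the tray's floor (centre within 105 mm in x, 70 mm in y of its centre); guard shut within 4 mm; selector within 0.13 rad of yellow (1.047) (all of step 3 and all of step 5 and value of joint guard below 0.004 m); the robot touches nothing.
It fails at once if the selector is off the white OFF mark while the guard is open (more than 10 mm) (value of joint selector above 0.25 rad and value of joint guard above 0.01 m).
It fails at once if an amplifier is dropped (falls free at more than 0.8 m/s, as from some 4 cm) ((linear speed of amp0 above 0.8 m/s and height (world z) of amp0 above 0.035 m and contact force between the fingers and amp0 below 0.1 N) or (linear speed of amp1 above 0.8 m/s and height (world z) of amp1 above 0.035 m and contact force between the fingers and amp1 below 0.1 N) or (linear speed of amp2 above 0.8 m/s and height (world z) of amp2 above 0.035 m and contact force between the fingers and amp2 below 0.1 N) or (linear speed of done0 above 0.8 m/s and height (world z) of done0 above 0.035 m and contact force between the fingers and done0 below 0.1 N) or (linear speed of done1 above 0.8 m/s and height (world z) of done1 above 0.035 m and contact force between the fingers and done1 below 0.1 N) or (linear speed of done2 above 0.8 m/s and height (world z) of done2 above 0.035 m and contact force between the fingers and done2 below 0.1 N)).
It fails at once if the blower, the multimeter or the spanner is moved by more than 3 cm (distance of any of blower, meter, spanner from where it was at the start of the episode above 0.03 m).
Of amp0, amp1, amp2 only 2 to 3 are there at a start; the rules pass over those that are not, and their reading is None.
Of done0, done1, done2 only 1 to 2 are there at a start; the rules pass over those that are not, and their reading is None.
At some moment in a run one of amp0, amp1, amp2 may be knocked a few centimetres aside while the robot is not near it.
It also fails if it takes over 210 s, if anything falls off the work surface, if the arm or the gripper's body presses on something with over 40 N, if the wrist force passes 120 N, or if a joint passes its speed limit or range.

## Working session

There is one attempt and no reset: what is moved stays moved. The work goes in short steps, Python scripts to look and compute and a shell command to move; the robot and the scene stay as the last step left them, time stands still between calls to the robot, and variables do not carry over. Pictures are saved under pics/ and viewed, about 12 in all and at most 16, crops included, and the job is handed in when it is done.

```bash
ls; mkdir -p pics; python3 - <<'E'
from bench import r, eyes
import cv2,json
s=r.read_state();print({k:s[k] for k in('time','ee_pos','eef_rot','width','ft_force')})
for n in('top','side'):
    cv2.imwrite(f'pics/{n}0.png',eyes.camera(n))
for n in('top','side','wrist'):print(n,eyes.calibration(n))
E
```

```text
pics
{'time': 0.0, 'ee_pos': array([0.19697928, 0.59274913, 0.23275947]), 'eef_rot': array([ 1.59747831e-01,  9.87157592e-01, -7.14607857e-04, -8.97691160e-05]), 'width': 0.08746721189843572, 'ft_force': array([-0.0048558 ,  0.70055328,  0.51868134])}
top {'fx': 393.98661897908994, 'fy': 393.98661897908994, 'cx': 316.5890512507286, 'cy': 197.8181551737627, 'distortion': array([-0.0428057,  0.       ,  0.       ,  0.       ,  0.       ]), 'R': array([[ 8.68761126e-04, -9.99859358e-01,  1.67484331e-02],
       [-9.96277334e-01, -2.30914914e-03, -8.61750679e-02],
       [ 8.62016226e-02, -1.66112187e-02, -9.96139221e-01]]), 't': array([0.02659491, 0.56011674, 1.22734975])}
side {'fx': 508.33015186745394, 'fy': 508.33015186745394, 'cx': 320.93579425261396, 'cy': 204.3272679664906, 'distortion': array([-0.02211672,  0.        ,  0.        ,  0.        ,  0.        ]), 'R': array([[ 0.90964239, -0.41503324, -0.01726662],
       [-0.22553217, -0.45854555, -0.85957618],
       [ 0.34883515,  0.78580111, -0.51071582]]), 't': array([-0.47719297,  0.24668706,  1.28848354])}
wrist {'fx': 287.44312495676644, 'fy': 287.44312495676644, 'cx': 319.25638488120825, 'cy': 196.69592778270027, 'distortion': array([0.00206995, 0.        , 0.        , 0.        , 0.        ]), 'hand_eye': array([[ 4.20967790e-04, -9.56063915e-01, -2.93157999e-01,
         8.04659156e-02],
       [ 9.99999731e-01,  2.26471617e-04,  6.97392998e-04,
         7.03258461e-04],
       [-6.00360314e-04, -2.93158214e-01,  9.56063754e-01,
        -1.50637765e-01],
       [ 0.00000000e+00,  0.00000000e+00,  0.00000000e+00,
         1.00000000e+00]])}
```

View pics/top0.png

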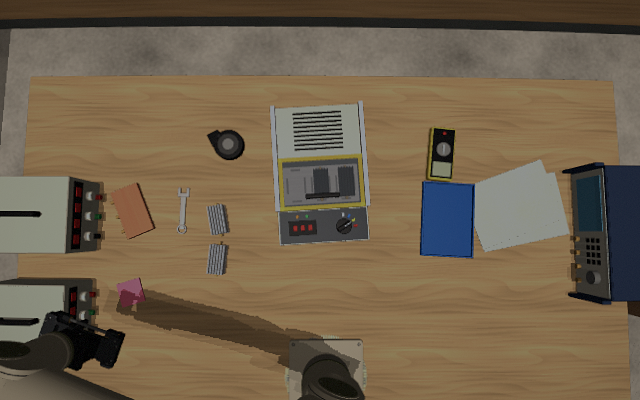

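View pics/side0.png

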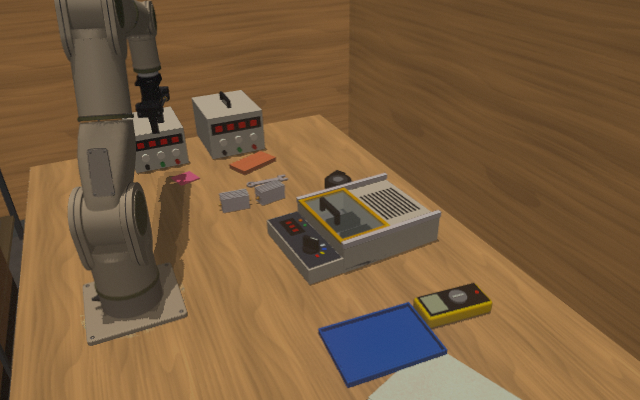

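The top view shows the fixture at about (320,175), two silver amps at (217,219) and (217,259), and the tray at (447,220). The knob is at (345,226), the meter at (441,153), the blower at (228,145) and the spanner at (183,210). Next I'll write helpers and take a closer look.

```bash
cat > h.py <<'E'
import numpy as np,cv2
from scipy.spatial.transform import Rotation as Ro
from bench import r,eyes
def cal(n,s=None):
    c=eyes.calibration(n);K=np.array([[c['fx'],0,c['cx']],[0,c['fy'],c['cy']],[0,0,1.]])
    if n=='wrist':
        s=s or r.read_state();T=np.eye(4);T[:3,:3]=Ro.from_quat(s['eef_rot']).as_matrix();T[:3,3]=s['ee_pos']
        M=np.linalg.inv(T@np.array(c['hand_eye']));R,t=M[:3,:3],M[:3,3]
    else:R,t=np.array(c['R']),np.array(c['t'])
    return K,np.array(c['distortion']),R,t
def pix2w(C,px,z):
    K,d,R,t=C;p=cv2.undistortPoints(np.array(px,float).reshape(-1,1,2),K,d)[:,0]
    D=np.c_[p,np.ones(len(p))]@R;o=-R.T@t
    return o+D*((z-o[2])/D[:,2])[:,None]
def w2pix(C,X):
    K,d,R,t=C;return cv2.projectPoints(np.array(X,float).reshape(-1,3),cv2.Rodrigues(R)[0],t,K,d)[0][:,0]
def shot(n,name=None):
    s=r.read_state();im=eyes.camera(n)
    if name:cv2.imwrite(f'pics/{name}.png',im)
    return im,cal(n,s)
def st():
    s=r.read_state();m=Ro.from_quat(s['eef_rot']).as_matrix()
    print('t %.2f'%s['time'],np.round(s['ee_pos'],4),'jawdir deg %.2f'%(np.degrees(np.arctan2(m[1,1],m[0,1]))),'xdir %.2f'%np.degrees(np.arctan2(m[1,0],m[0,0])),'zax',np.round(m[:,2],4),'w %.4f'%s['width'],'F',np.round(s['ft_force'],1),'j7 %.2f'%s['joint_positions'][6])
E
python3 - <<'E'
from h import *
im=cv2.imread('pics/top0.png');C=cal('top')
a=cv2.resize(im[95:250,265:375],None,fx=5,fy=5,interpolation=cv2.INTER_CUBIC);b=cv2.resize(im[195:285,190:245],None,fx=4,fy=4)
h=np.zeros((600,790,3),np.uint8);a=a[:600];h[:a.shape[0],:550]=a
a2=cv2.resize(im[210:250,270:375],None,fx=2.2,fy=2.2);h[:a2.shape[0],555:555+a2.shape[1]]=a2
h[200:560,560:780]=b
cv2.imwrite('pics/crop0.png',h)
hsv=cv2.cvtColor(im,cv2.COLOR_BGR2HSV)
m=cv2.inRange(hsv,(18,120,90),(35,255,255));m[:,:270]=0;m[:,380:]=0
ys,xs=np.where(m[140:215]>0);rc=cv2.minAreaRect(np.c_[xs,ys+140].astype(np.float32));B=cv2.boxPoints(rc);print('guard',B,pix2w(C,B,.094))
m=cv2.inRange(hsv,(105,150,60),(125,255,255));m[:,:400]=0;m[:160]=0;m[270:]=0;m[:,500:]=0
ys,xs=np.where(m>0);B=cv2.boxPoints(cv2.minAreaRect(np.c_[xs,ys].astype(np.float32)));print('tray',B,pix2w(C,B,.016))
m=(hsv[...,1]<70).astype(np.uint8)*255;m[:,:200]=0;m[:,235:]=0;m[:198]=0;m[280:]=0
m=cv2.morphologyEx(m,cv2.MORPH_CLOSE,np.ones((3,3)))
for c in cv2.findContours(m,0,2)[0]:
    if cv2.contourArea(c)>100:
        B=cv2.boxPoints(cv2.minAreaRect(c));print('amp',B,pix2w(C,B,.05))
E
```

```text
guard [[270.6483  147.02069]
 [361.45175 141.67932]
 [365.23795 206.04486]
 [274.43448 211.38623]] [[ 0.70814665  0.16797763  0.094     ]
 [ 0.72592526 -0.10783402  0.094     ]
 [ 0.52957552 -0.11735201  0.094     ]
 [ 0.51307024  0.15446395  0.094     ]]
tray [[419.9521  255.29453]
 [422.69867 181.137  ]
 [475.0343  183.07535]
 [472.28772 257.23288]] [[ 0.37792111 -0.30180784  0.016     ]
 [ 0.61569128 -0.31571238  0.016     ]
 [ 0.61007694 -0.48791396  0.016     ]
 [ 0.37103861 -0.4712258   0.016     ]]
amp [[205.38463 272.9231 ]
 [209.13847 242.89232]
 [227.7231  245.2154 ]
 [223.96925 275.24615]] [[0.32635015 0.36805571 0.05      ]
 [0.41785583 0.35843975 0.05      ]
 [0.41091259 0.30106332 0.05      ]
 [0.31950658 0.31098247 0.05      ]]
amp [[205.4865  205.91891]
 [223.8108  202.86487]
 [228.67567 232.05405]
 [210.35136 235.1081 ]] [[0.53181449 0.37237891 0.05      ]
 [0.54144295 0.31568604 0.05      ]
 [0.45126477 0.29886164 0.05      ]
 [0.44173038 0.35521708 0.05      ]]
```

View pics/crop0.png

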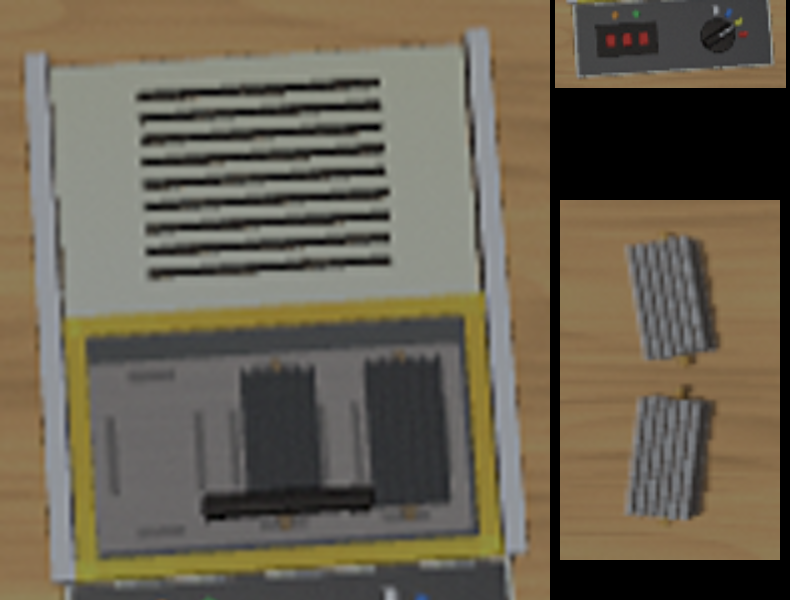

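Nest 2 (left) is empty and nests 1 and 0 hold black amps. Two silver amps are on the bench, and the pointer is near yellow. Now a rough fixture pose, then I'll move the wrist camera over the console.

```bash
python3 - <<'E'
from h import *
C=cal('top')
q=lambda a:np.array(a)/5+[265,95]-.4
P=pix2w(C,q([(65,318),(483,295),(500,552),(78,578)]),.094);print(P[:,:2].round(4))
T=pix2w(C,q([(25,55),(488,30),(523,550),(52,578)]),.097);print('tracks',T[:,:2].round(4))
for P in(P,T):
    for a,b in((3,0),(2,1)):d=P[b]-P[a];print('yaw',np.degrees(np.arctan2(d[1],d[0])),np.linalg.norm(d))
    for a,b in((1,0),(2,3)):d=P[b]-P[a];print('yaw',np.degrees(np.arctan2(-d[0],d[1])),np.linalg.norm(d))
h=pix2w(C,q([(203,508),(375,497)]),.13);print('handle',h[:,:2],h.mean(0),np.linalg.norm(h[0]-h[1]))
print('knob',pix2w(C,[(344,226)],.085))
st()
E
```

```text
[[ 0.6739  0.1466]
 [ 0.6891 -0.1067]
 [ 0.5327 -0.1155]
 [ 0.5167  0.1373]]
tracks [[ 0.8362  0.1725]
 [ 0.8538 -0.1111]
 [ 0.5337 -0.1289]
 [ 0.5165  0.1525]]
yaw 3.377858294576759 0.1575114519169984
yaw 3.210124840636875 0.15661113695816248
yaw 3.4325493373748386 0.2537224295203336
yaw 3.636476331143156 0.2532664153176552
yaw 3.5729465929446307 0.32034038339526794
yaw 3.1726898312049046 0.3205333157913241
yaw 3.551460045454195 0.28419187220385844
yaw 3.5136728677973164 0.2819528402036117
handle [[ 0.55553971  0.06235502]
 [ 0.56221084 -0.03774235]] [0.55887527 0.01230634 0.13      ] 0.10031942014807547
knob [[ 0.46993235 -0.05399658  0.085     ]]
t 0.10 [0.197  0.5928 0.2328] jawdir deg 71.62 xdir 161.62 zax [-3.0e-04 -1.2e-03 -1.0e+00] w 0.0875 F [ 0.4 -0.4  0.2] j7 -0.09
```

```bash

python3 -m inch '{"translation":[[0.2,-0.46,0],[0.39,-0.92,0],[0.39,-0.92,0]],"rot":[[0,0,-0.05],[0,0,-0.09],[0,0,-0.09]],"jaw":[87,87,87]}'
for i in 1 2 3 4 5; do python3 -m inch '{"translation":[[0.2,-0.46,0],[0.39,-0.92,0],[0.39,-0.92,0]],"rot":[[0,0,-0.05],[0,0,-0.09],[0,0,-0.09]],"jaw":[87,87,87]}' >/dev/null; done
python3 -c "
from h import *
st()"
```

```text
time: 0.4
ee_pos: [0.2402, 0.4951, 0.2324]
eef_rot: [0.21, 0.978, -0.002, 0.001]
ft_force: [-0.4, 0.9, 0.9]
width: 0.0872
t 1.90 [0.4457 0.0115 0.233 ] jawdir deg 36.47 xdir 126.48 zax [ 5.0e-04 -8.6e-03 -1.0e+00] w 0.0869 F [-0.8  0.6 -0.3] j7 0.45
```

```bash

python3 -m inch '{"translation":[[0.12,-0.33,-0.15],[0.24,-0.65,-0.3],[0.24,-0.65,-0.3],[0.24,-0.65,-0.3]],"rot":[[0,0,0],[0,0,0],[0,0,-0.05],[0,0,-0.05]],"jaw":[87,87,50,50]}'
python3 - <<'E'
from h import *
st()
im,C=shot('wrist','w1')
t,Ct=shot('top','top1')
print(w2pix(C,[(.47,-.054,.081)]))
E
```

```text
time: 2.3
ee_pos: [0.4696, -0.0534, 0.2025]
eef_rot: [0.474, 0.88, -0.004, 0.002]
ft_force: [0.1, 0.1, -0.3]
width: 0.0778
t 2.30 [ 0.4696 -0.0534  0.2025] jawdir deg 33.40 xdir 123.40 zax [-0.0011 -0.0091 -1.    ] w 0.0778 F [ 0.1  0.1 -0.3] j7 0.59
[[319.01785674 194.24573763]]
```

View pics/w1.png

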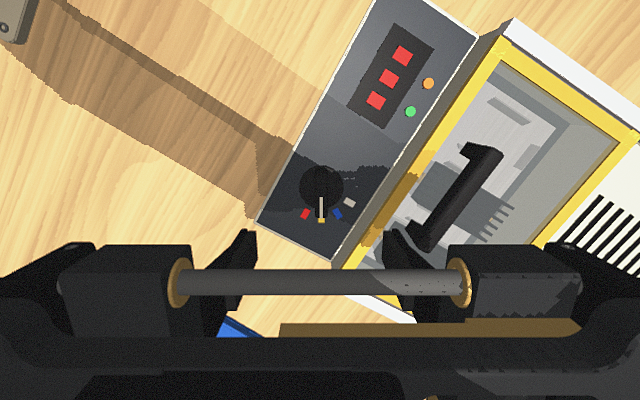

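The pointer line runs from (320,197) to (321,219) and points at yellow. The knob is near (321,188), and the handle bar spans (485,150) to (420,245). I'll enhance the crop for a precise axis.

```bash
python3 - <<'E'
from h import *
im=cv2.imread('pics/w1.png');C=cal('wrist')
a=cv2.resize(im[150:250,270:370],None,fx=6,fy=6,interpolation=cv2.INTER_CUBIC)
a=(255*(a/255.)**.45).astype(np.uint8);cv2.imwrite('pics/w1c.png',a)
print(pix2w(C,[(320.5,187)],.06),pix2w(C,[(320.5,198),(321,219)],.089))
E
```

```text
[[ 0.4707121  -0.05089808  0.06      ]] [[ 0.47236997 -0.05334743  0.089     ]
 [ 0.48487012 -0.07116878  0.089     ]]
```

View pics/w1c.png

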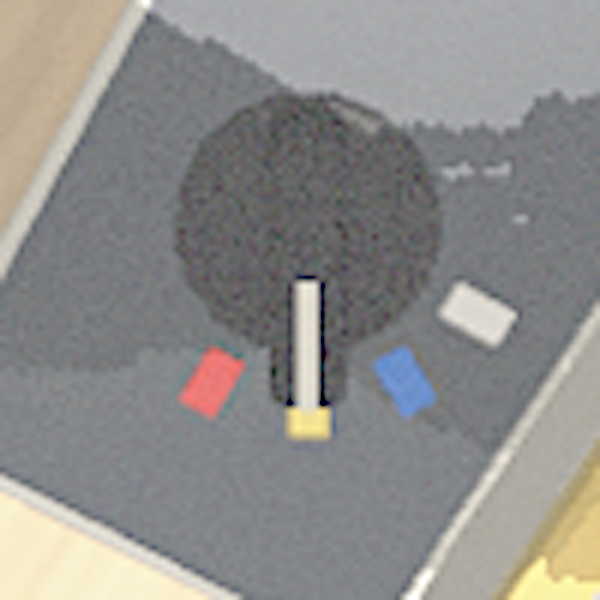

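```bash

python3 -m inch '{"translation":[[0.01,0.02,-0.3],[0.014,0.024,-0.6],[0.014,0.024,-0.9],[0.014,0.024,-0.9]],"rot":[[0.009,0,0],[0.009,0,0.01],[0.009,0,0.01],[0.009,0,0.01]],"jaw":[45,45,45,45]}' 10 | head -2
python3 -m inch '{"translation":[[0,0,-0.2],[0,0,-0.36],[0,0,-0.36],[0,0,-0.36]],"rot":[[0,0,0],[0,0,0],[0,0,0],[0,0,0]],"jaw":[45,45,45,45]}' | head -2
python3 -c "
from h import *
st()"
```

```text
time: 2.8
ee_pos: [0.469, -0.0488, 0.1104]
time: 3.2
ee_pos: [0.4699, -0.0481, 0.0758]
t 3.20 [ 0.4699 -0.0481  0.0758] jawdir deg 34.52 xdir 124.52 zax [-4.e-03  6.e-04 -1.e+00] w 0.0450 F [-0.6  0.6  0.3] j7 0.73
```

```bash

python3 -m inch '{"translation":[[0.011,-0.029,0],[0.011,-0.029,0],[0.011,-0.029,0],[0.011,-0.029,0],[0.011,-0.029,0],[0.011,-0.029,0],[0.011,-0.029,0]],"rot":[[0,0,0],[0,0,0],[0,0,0],[0,0,0],[0,0,0],[0,0,0],[0,0,0]],"jaw":[45,40,8,8,8,8,8]}' 10 
python3 -m inch '{"translation":[[0,0,0],[0,0,0],[0,0,0],[0,0,0],[0,0,0],[0,0,0],[0,0,0],[0,0,0],[0,0,0],[0,0,0],[0,0,0]],"rot":[[0,0,0.1],[0,0,0.2],[0,0,0.3],[0,0,0.4],[0,0,0.5],[0,0,0.6],[0,0,0.7],[0,0,0.8],[0,0,0.9],[0,0,1],[0,0,1]],"jaw":[8,8,8,8,8,8,8,8,8,8,8]}'
python3 -c "
from h import *
st()"
```

```text
time: 3.9
ee_pos: [0.4698, -0.0519, 0.0756]
eef_rot: [0.466, 0.885, -0.002, -0.003]
ft_force: [-5.6, -2.6, 4.7]
width: 0.0129
time: 5.0
ee_pos: [0.4688, -0.0539, 0.0756]
eef_rot: [-0.04, 0.999, -0.004, -0.003]
ft_force: [-5.1, -6.6, 7.1]
width: 0.0128
t 5.00 [ 0.4688 -0.0539  0.0756] jawdir deg 94.58 xdir -175.42 zax [-0.0053 -0.0075 -1.    ] w 0.0128 F [-5.1 -6.6  7.1] j7 1.75
```

```bash

python3 -m inch '{"translation":[[0,0,0],[0,0,0],[0,0,0.2],[0,0,0.6],[0,0,1],[0,0,1]],"rot":[[0,0,0],[0,0,0],[0,0,0],[0,0,0],[0,0,0],[0,0,0]],"jaw":[45,45,45,45,45,45]}' 10 |head -2
python3 -m inch '{"translation":[[0,0,0.3],[0.1,0.1,0.3],[0.3,0.3,0.3],[0.5,0.5,0.3],[0.7,0.6,0.3],[0.9,0.65,0.3],[0.9,0.65,0.3],[0.9,0.65,0.3]],"rot":[[0,0,-0.14],[0,0,-0.28],[0,0,-0.42],[0,0,-0.56],[0,0,-0.7],[0,0,-0.84],[0,0,-0.95],[0,0,-0.95]],"jaw":[45,45,45,45,45,45,45,45]}' |head -2
python3 - <<'E'
from h import *
st();im,C=shot('wrist','w2');print(w2pix(C,[(.471,-.051,.089),(.559,.0123,.133)]))
E
```

```text
time: 5.6
ee_pos: [0.4715, -0.0536, 0.1804]
time: 6.4
ee_pos: [0.5616, 0.0118, 0.2095]
t 6.40 [0.5616 0.0118 0.2095] jawdir deg 37.52 xdir 127.52 zax [-0.0048 -0.0062 -1.    ] w 0.0451 F [-0.9  0.3  0.1] j7 0.65
[[207.00259698 188.88293102]
 [316.71734441 207.25986023]]
```

View pics/w2.png

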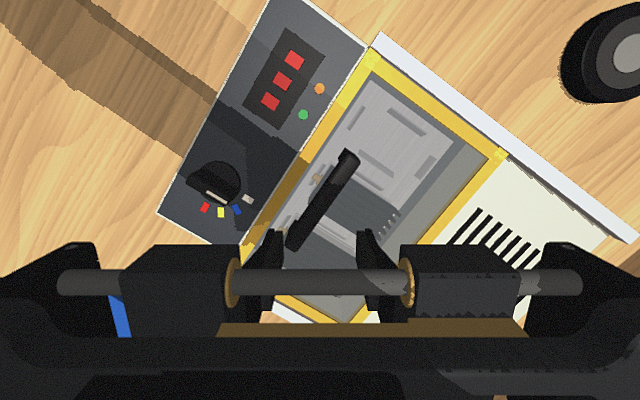

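The pointer at (215,196) now points at the white mark. The handle bar runs from (347,153) to (293,243).

```bash
python3 - <<'E'
from h import *
C=cal('wrist');P=pix2w(C,[(347,154),(293,243)],.133);print(P,P.mean(0),np.linalg.norm(P[0]-P[1]));d=P[0]-P[1];print(np.degrees(np.arctan2(d[1],d[0]))-90)
E
python3 -m inch '{"translation":[[0,0,0],[0,0,0],[0,0,0],[0,0,0],[0,0,0]],"rot":[[0,0,-0.14],[0,0,-0.28],[0,0,-0.42],[0,0,-0.56],[0,0,-0.57]],"jaw":[45,45,45,45,45]}' |head -2
python3 -c "
from h import *
st()"
```

```text
[[ 0.55049533  0.06203443  0.133     ]
 [ 0.56263007 -0.02676694  0.133     ]] [0.5565627  0.01763374 0.133     ] 0.08962664605934975
7.781294229860691
time: 6.95
ee_pos: [0.561, 0.0115, 0.2097]
t 6.95 [0.561  0.0115 0.2097] jawdir deg 3.56 xdir 93.57 zax [-0.0071 -0.0018 -1.    ] w 0.0449 F [ 0.  -0.6 -0.4] j7 0.08
```

```bash

python3 -m inch '{"translation":[[-0.02,0.01,-0.3],[-0.025,0.01,-0.6],[-0.025,0.01,-0.9],[-0.025,0.01,-0.91],[-0.025,0.01,-0.91]],"rot":[[0,0.006,0],[0,0.006,0],[0,0.006,0],[0,0.006,0],[0,0.006,0]],"jaw":[45,45,45,45,45]}' 20 |head -2
python3 -m inch '{"translation":[[0,0,0],[0,0,0],[0,0,0],[0,0,0],[0,0,0]],"rot":[[0,0,0],[0,0,0],[0,0,0],[0,0,0],[0,0,0]],"jaw":[10,10,10,10,10]}' 20
python3 -m inch '{"translation":[[0.1,0.006,0],[0.25,0.015,0],[0.4,0.024,0],[0.55,0.034,0],[0.7,0.043,0],[0.8,0.049,0],[0.8,0.049,0]],"rot":[[0,0,0],[0,0,0],[0,0,0],[0,0,0],[0,0,0],[0,0,0],[0,0,0]],"jaw":[10,10,10,10,10,10,10]}' 20
python3 -c "
from h import *
st()"
```

```text
time: 7.45
ee_pos: [0.5584, 0.0124, 0.1191]
time: 7.95
ee_pos: [0.5596, 0.0125, 0.1197]
eef_rot: [0.683, 0.73, -0.004, -0.003]
ft_force: [11.1, -0.1, -7.5]
width: 0.014
time: 8.65
ee_pos: [0.6412, 0.0177, 0.1197]
eef_rot: [0.683, 0.73, -0.004, -0.003]
ft_force: [2.4, 1.6, 2.0]
width: 0.0137
t 8.65 [0.6412 0.0177 0.1197] jawdir deg 3.79 xdir 93.79 zax [-0.0093 -0.002  -1.    ] w 0.0137 F [2.4 1.6 2. ] j7 0.17
```

```bash

python3 -m inch '{"translation":[[0.1,0.006,0],[0.25,0.015,0],[0.4,0.024,0],[0.55,0.034,0],[0.65,0.04,0],[0.7,0.043,0],[0.7,0.043,0]],"rot":[[0,0,0],[0,0,0],[0,0,0],[0,0,0],[0,0,0],[0,0,0],[0,0,0]],"jaw":[10,10,10,10,10,10,10]}' 20
python3 -c "
from h import *
st()"
```

```text
time: 9.35
ee_pos: [0.7096, 0.0222, 0.1197]
eef_rot: [0.683, 0.73, -0.005, -0.004]
ft_force: [-8.5, 1.7, 7.0]
width: 0.0136
t 9.35 [0.7096 0.0222 0.1197] jawdir deg 3.79 xdir 93.79 zax [-0.0134 -0.0015 -0.9999] w 0.0136 F [-8.5  1.7  7. ] j7 0.18
```

```bash

python3 -m inch '{"translation":[[0,0,0],[0,0,0],[0,0,0.25],[0,0,0.6],[0,0,1],[0,0,1]],"rot":[[0,0.012,0],[0,0.012,0],[0,0.012,0],[0,0.012,0],[0,0.012,0],[0,0.012,0]],"jaw":[45,45,45,45,45,45]}' 20 |head -2
python3 -m inch '{"translation":[[-0.25,0,0],[-0.5,0,0],[-0.75,-0.05,0.1],[-1,-0.06,0.2],[-1,-0.06,0.3],[-1,-0.06,0.3],[-1,-0.06,0.3]],"rot":[[0,0,0.14],[0,0,0.28],[0,0,0.42],[0,0,0.56],[0,0,0.7],[0,0,0.84],[0,0,0.84]],"jaw":[45,45,45,45,60,60,60]}' |head -2
python3 -m inch '{"translation":[[0,0,0],[0,0,0],[0,0,0],[0,0,0],[0,0,0],[0,0,0]],"rot":[[0,0,0.14],[0,0,0.28],[0,0,0.42],[0,0,0.56],[0,0,0.64],[0,0,0.64]],"jaw":[62,62,62,62,62,62]}' |head -2
python3 - <<'E'
from h import *
st();im,C=shot('wrist','w3');shot('top','top3')
cv2.imwrite('pics/w3g.png',(255*(im/255.)**.6).astype(np.uint8))
E
```

```text
time: 9.95
ee_pos: [0.7118, 0.0215, 0.2261]
time: 10.65
ee_pos: [0.6117, 0.0154, 0.2562]
time: 11.25
ee_pos: [0.6116, 0.0152, 0.2555]
t 11.25 [0.6116 0.0152 0.2555] jawdir deg 92.54 xdir -177.46 zax [ 7.000e-04 -1.610e-02 -9.999e-01] w 0.0620 F [-0.4  0.2 -0.7] j7 1.58
```

View pics/w3g.png

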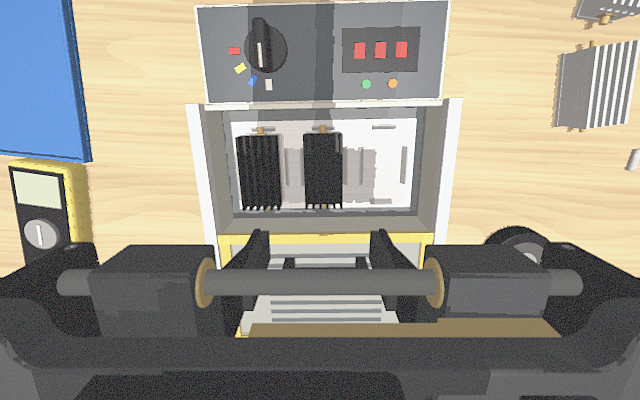

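The guard is open. The black amps are at (260,172) in nest0 and (323,170) in nest1, nest2 at about (383,165) is empty, and the selector still points to white. Next I'll measure the amps and the fixture.

```bash
python3 - <<'E'
from h import *
im=cv2.imread('pics/w3.png');C=cal('wrist')
g=cv2.cvtColor(im,cv2.COLOR_BGR2GRAY)
m=np.zeros_like(g);m[128:216,232:352]=(g[128:216,232:352]<50)*255
m=cv2.morphologyEx(m,cv2.MORPH_CLOSE,np.ones((5,5)));m=cv2.morphologyEx(m,cv2.MORPH_OPEN,np.ones((9,9)))
for c in cv2.findContours(m,0,2)[0]:
    if cv2.contourArea(c)<800:continue
    B=cv2.boxPoints(cv2.minAreaRect(c));W=pix2w(C,B,.072);print(B.round(1).tolist());print(W[:,:2].round(4).tolist(),W.mean(0).round(4),[round(float(np.linalg.norm(W[i]-W[i-1])),4) for i in (1,2)])
# tracks inner/outer front ends, guides of nest2
print('track corners',pix2w(C,[(187,105),(462,99)],.097))
print('knob skirt',pix2w(C,[(267,49)],.058))
print('guides n2 right,top,bottom',pix2w(C,[(404.5,165),(383,127),(382,202)],.032))
# silver amps from top (2nd picture)
t=cv2.imread('pics/top3.png');Ct=cal('top');h=cv2.cvtColor(t,cv2.COLOR_BGR2HSV)
m=(h[...,1]<70).astype(np.uint8)*255;m[:,:200]=0;m[:,235:]=0;m[:198]=0;m[280:]=0
m=cv2.morphologyEx(m,cv2.MORPH_CLOSE,np.ones((3,3)))
for c in cv2.findContours(m,0,2)[0]:
    if cv2.contourArea(c)>100:
        W=pix2w(Ct,cv2.boxPoints(cv2.minAreaRect(c)),.05);print('amp',W[:,:2].round(3).tolist(),W.mean(0))
m=cv2.inRange(h,(105,150,60),(125,255,255));m[:,:400]=0;m[:160]=0;m[270:]=0;m[:,500:]=0
ys,xs=np.where(m>0);rc=cv2.minAreaRect(np.c_[xs,ys].astype(np.float32));W=pix2w(Ct,cv2.boxPoints(rc),.016);print('tray',W.round(3).tolist(),W.mean(0))
E
```

```text
[[235.39999389648438, 136.39999389648438], [276.8999938964844, 133.6999969482422], [281.79998779296875, 208.8000030517578], [240.1999969482422, 211.5]]
[[0.5662, -0.0852], [0.5611, -0.0374], [0.6519, -0.0315], [0.6579, -0.0831]] [ 0.6093 -0.0593  0.072 ] [0.048, 0.091]
[[303.0, 133.0], [341.0, 133.0], [341.0, 208.0], [303.0, 208.0]]
[[0.559, -0.0077], [0.5572, 0.0356], [0.6473, 0.0414], [0.6496, -0.0053]] [0.6033 0.016  0.072 ] [0.0433, 0.0904]
track corners [[ 0.53394024 -0.12636354  0.097     ]
 [ 0.51630619  0.15398586  0.097     ]]
knob skirt [[ 0.47171503 -0.0504148   0.058     ]]
guides n2 right,top,bottom [[0.59765279 0.1238317  0.032     ]
 [0.55053212 0.09054741 0.032     ]
 [0.64989505 0.09988563 0.032     ]]
amp [[0.326, 0.368], [0.417, 0.36], [0.411, 0.301], [0.32, 0.31]] [0.36867994 0.3346528  0.05      ]
amp [[0.531, 0.373], [0.542, 0.317], [0.452, 0.298], [0.441, 0.354]] [0.49140971 0.33562395 0.05      ]
tray [[0.378, -0.302, 0.016], [0.616, -0.316, 0.016], [0.61, -0.488, 0.016], [0.371, -0.471, 0.016]] [ 0.49368198 -0.39416499  0.016     ]
```

```bash

python3 -m inch '{"translation":[[-0.04,0.01,-0.25],[-0.075,0.015,-0.5],[-0.075,0.015,-0.8],[-0.075,0.015,-1],[-0.075,0.015,-1],[-0.075,0.015,-1]],"rot":[[0.015,0,0.017],[0.015,0,0.017],[0.015,0,0.017],[0.015,0,0.017],[0.015,0,0.017],[0.015,0,0.017]],"jaw":[62,62,62,62,62,62]}' 25 |head -2
python3 - <<'E'
from h import *
st();im,C=shot('wrist','w4')
p=w2pix(C,[(.6038,.0165,.072)]);print(p)
g=cv2.cvtColor(im,cv2.COLOR_BGR2GRAY)
cv2.imwrite('pics/w4g.png',(255*(im/255.)**.5).astype(np.uint8))
E
```

```text
time: 11.95
ee_pos: [0.6043, 0.0167, 0.1561]
t 11.95 [0.6043 0.0167 0.1561] jawdir deg 93.29 xdir -176.71 zax [ 9.e-04 -6.e-04 -1.e+00] w 0.0618 F [ 0.3 -0.6  0.3] j7 1.62
[[318.31384406 205.15150564]]
```

View pics/w4g.png

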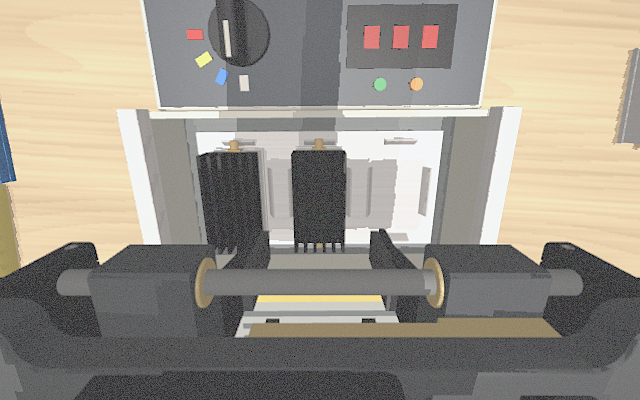

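The black amp in nest1 spans x 293–345, centred at (319,201) against a predicted (318,205). It's aligned, so I'll descend and grip.

```bash

python3 -m inch '{"translation":[[-0.01,0,-0.25],[-0.01,0,-0.5],[-0.01,0,-0.8],[-0.01,0,-0.85],[-0.01,0,-0.85]],"rot":[[0,0,0],[0,0,0],[0,0,0],[0,0,0],[0,0,0]],"jaw":[62,62,62,62,62]}' 25 |head -4
python3 -m inch '{"translation":[[0,0,-0.15],[0,0,-0.2],[0,0,-0.2],[0,0,-0.2],[0,0,-0.2],[0,0,-0.2],[0,0,-0.2],[0,0,-0.2]],"rot":[[0,0,0],[0,0,0],[0,0,0],[0,0,0],[0,0,0],[0,0,0],[0,0,0],[0,0,0]],"jaw":[62,62,62,40,40,40,40,40]}' 25
python3 -c "
from h import *
st()"
```

```text
time: 12.5
ee_pos: [0.604, 0.0167, 0.0726]
eef_rot: [-0.029, 1.0, -0.0, 0.001]
ft_force: [0.6, 0.2, 0.5]
time: 13.3
ee_pos: [0.6043, 0.0167, 0.053]
eef_rot: [-0.029, 1.0, -0.0, 0.001]
ft_force: [-0.8, -0.1, 3.7]
width: 0.0458
t 13.30 [0.6043 0.0167 0.053 ] jawdir deg 93.29 xdir -176.71 zax [ 3.e-03 -4.e-04 -1.e+00] w 0.0458 F [-0.8 -0.1  3.7] j7 1.65
```

```bash

python3 -m inch '{"translation":[[0,0,0.1],[0,0,0.35],[0,0,0.65],[0,0,0.95],[0,0,1],[0,0,1]],"rot":[[0,0,0],[0,0,0],[0,0,0],[0,0,0],[0,0,0],[0,0,0]],"jaw":[40,40,40,40,40,40]}' 30 |head -2
python3 -m inch '{"translation":[[0,-0.1,0.1],[-0.05,-0.35,0.1],[-0.1,-0.65,0.1],[-0.15,-0.95,0.1],[-0.15,-1,0.1]],"rot":[[0,0,-0.08],[0,0,-0.16],[0,0,-0.24],[0,0,-0.32],[0,0,-0.36]],"jaw":[40,40,40,40,40]}' 30 |head -2
for i in 1 2; do python3 -m inch '{"translation":[[-0.05,-0.3,0],[-0.1,-0.6,0],[-0.15,-0.9,0],[-0.15,-1,0],[-0.15,-1,0]],"rot":[[0,0,-0.1],[0,0,-0.2],[0,0,-0.3],[0,0,-0.4],[0,0,-0.4]],"jaw":[40,40,40,40,40]}' 30 |head -2; done
python3 -m inch '{"translation":[[-0.05,-0.3,0],[-0.1,-0.6,0],[-0.15,-0.9,0],[-0.15,-1,0],[-0.15,-1,0],[-0.15,-1,0]],"rot":[[0,0,-0.1],[0,0,-0.2],[0,0,-0.3],[0,0,-0.4],[0,0,-0.4],[0,0,-0.4]],"jaw":[40,40,40,40,40,40]}' 30
python3 -c "
from h import *
st()
im,C=shot('wrist','w5')"
```

```text
time: 13.9
ee_pos: [0.6046, 0.0168, 0.1536]
time: 14.4
ee_pos: [0.5876, -0.0903, 0.1629]
time: 14.9
ee_pos: [0.5709, -0.1942, 0.1622]
time: 15.4
ee_pos: [0.5548, -0.2959, 0.1616]
time: 16.0
ee_pos: [0.5406, -0.3941, 0.161]
eef_rot: [0.715, 0.699, -0.003, -0.002]
ft_force: [-0.2, 0.6, -3.2]
width: 0.0456
t 16.00 [ 0.5406 -0.3941  0.161 ] jawdir deg -1.27 xdir 88.73 zax [-0.0069 -0.0018 -1.    ] w 0.0456 F [-0.2  0.6 -3.2] j7 0.81
```

View pics/w5.png

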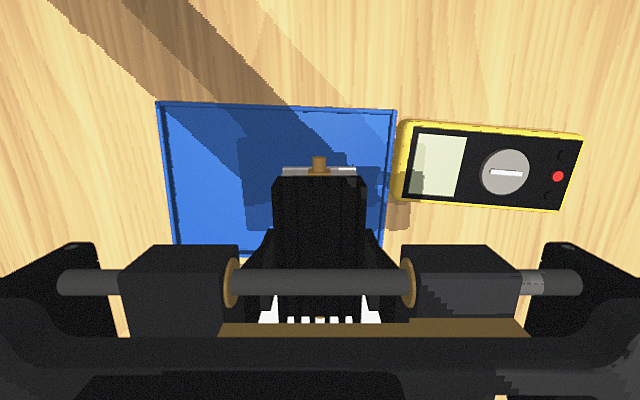

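The held black amp is level. The tray's near rim corners are at (158,102) and (396,110), and the meter is clear. Lowering.

```bash

python3 -m inch '{"translation":[[0.03,-0.03,-0.2],[0.03,-0.03,-0.4],[0.03,-0.03,-0.7],[0.03,-0.03,-0.9],[0.03,-0.03,-0.9]],"rot":[[0,0.007,-0.035],[0,0.007,-0.035],[0,0.007,-0.035],[0,0.007,-0.035],[0,0.007,-0.035]],"jaw":[40,40,40,40,40]}' 30 |head -2
python3 -c "
from h import *
st()
C=cal('wrist')"
```

```text
time: 16.55
ee_pos: [0.5433, -0.3936, 0.068]
t 16.55 [ 0.5433 -0.3936  0.068 ] jawdir deg -3.08 xdir 86.91 zax [-0.0178  0.0025 -0.9998] w 0.0460 F [ 0.   0.2 -3.7] j7 0.81
```

```bash

python3 -m inch '{"translation":[[0,0,-0.1],[0,0,-0.2],[0,0,-0.28],[0,0,-0.315],[0,0,-0.315],[0,0,-0.32]],"rot":[[0,-0.01,0],[-0.002,-0.017,0],[-0.002,-0.017,0],[-0.002,-0.017,0],[-0.002,-0.017,0],[-0.002,-0.017,0]],"jaw":[40,40,40,40,40,40]}' 30 
python3 -c "
from h import *
st()
C=cal('wrist')"
```

```text
time: 17.15
ee_pos: [0.5435, -0.3939, 0.0363]
eef_rot: [0.726, 0.688, 0.0, 0.0]
ft_force: [0.1, -0.2, -3.0]
width: 0.0456
t 17.15 [ 0.5435 -0.3939  0.0363] jawdir deg -3.08 xdir 86.92 zax [ 6.e-04 -1.e-04 -1.e+00] w 0.0456 F [ 0.1 -0.2 -3. ] j7 0.83
```

```bash

python3 -m inch '{"translation":[[0,0,-0.01],[0,0,-0.015],[0,0,-0.015]],"rot":[[0,0,0],[0,0,0],[0,0,0]],"jaw":[40,40,40]}' 30 
python3 -m inch '{"translation":[[0,0,0],[0,0,0],[0,0,0],[0,0,0],[0,0,0.3],[0,0,0.7],[0,0,1],[0,0,1]],"rot":[[0,0,0],[0,0,0],[0,0,0],[0,0,0],[0,0,0],[0,0,0],[0,0,0],[0,0,0]],"jaw":[62,62,62,62,62,62,62,62]}' 30 |head -2
python3 - <<'E'
from h import *
st();shot('wrist','w6');shot('top','top6')
E
```

```text
time: 17.45
ee_pos: [0.5437, -0.394, 0.036]
eef_rot: [0.726, 0.688, 0.0, 0.0]
ft_force: [-3.8, 3.3, 8.0]
width: 0.045
time: 18.25
ee_pos: [0.5452, -0.3958, 0.1408]
t 18.25 [ 0.5452 -0.3958  0.1408] jawdir deg -3.09 xdir 86.91 zax [ 0.007  -0.0036 -1.    ] w 0.0623 F [-0.1  0.1  0.3] j7 0.79
```

View pics/w6.png

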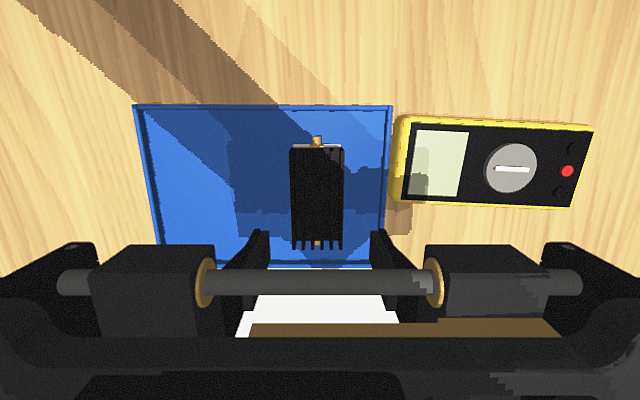

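The black amp lies flat in the tray at (316,200). Now back for the nest0 amp.

```bash

for i in 1 2 3; do python3 -m inch '{"translation":[[0.05,0.3,0.08],[0.1,0.6,0.08],[0.16,0.84,0.08],[0.16,0.84,0.08]],"rot":[[0,0,0.13],[0,0,0.26],[0,0,0.4],[0,0,0.4]],"jaw":[62,62,62,62]}' 25 |head -2; done
python3 -m inch '{"translation":[[0.05,0.3,0],[0.1,0.6,0],[0.16,0.84,0],[0.16,0.84,0],[0.16,0.84,0]],"rot":[[0,0,0.13],[0,0,0.26],[0,0,0.4],[0,0,0.4],[0,0,0.4]],"jaw":[62,62,62,62,62]}' 25 |head -2
python3 - <<'E'
from h import *
st();im,C=shot('wrist','w7')
g=cv2.cvtColor(im,cv2.COLOR_BGR2GRAY);print(w2pix(C,[(.609,-.061,.072),(.609+.045,-.061+.0028+.023,.072),(.609-.045,-.0638-.023,.072)]))
print('row180',g[180,250:390:3])
E
```

```text
time: 18.75
ee_pos: [0.5613, -0.3051, 0.1426]
time: 19.15
ee_pos: [0.5782, -0.217, 0.1492]
time: 19.55
ee_pos: [0.5947, -0.1297, 0.1559]
time: 20.05
ee_pos: [0.6102, -0.0472, 0.1551]
t 20.05 [ 0.6102 -0.0472  0.1551] jawdir deg 94.01 xdir -175.99 zax [-0.0098  0.0027 -0.9999] w 0.0616 F [ 0.1 -1.   0.7] j7 1.75
[[302.22502155 204.60796274]
 [328.06814432 253.69623928]
 [273.41418632 149.88991709]]
row180 [ 81  48  52  52  55 141 135 136 100  12  20  14  19  21  10  15  22  18
  28  13  24  26  18  29   9  15  13  85  85 114 137 137 136 134 133  85
 130 133 133 129 130 135 132 128 131 129 134]
```

```bash

python3 -m inch '{"translation":[[-0.01,-0.13,0],[-0.01,-0.135,-0.2],[-0.01,-0.135,-0.4],[-0.01,-0.135,-0.6],[-0.01,-0.135,-0.6]],"rot":[[0,-0.009,-0.008],[0,-0.009,-0.008],[0,-0.009,-0.008],[0,-0.009,-0.008],[0,-0.009,-0.008]],"jaw":[55,55,55,55,55]}' 25 |head -2
python3 - <<'E'
from h import *
st()
E
```

```text
time: 20.6
ee_pos: [0.6069, -0.0641, 0.0927]
t 20.60 [ 0.6069 -0.0641  0.0927] jawdir deg 93.21 xdir -176.79 zax [-0.0045  0.0015 -1.    ] w 0.0548 F [ 0.7 -0.1  0.2] j7 1.79
```

```bash

python3 -m inch '{"translation":[[0.02,0.03,-0.05],[0.02,0.03,-0.15],[0.02,0.03,-0.25],[0.02,0.03,-0.35],[0.02,0.03,-0.4],[0.02,0.03,-0.4]],"rot":[[0,-0.004,0.005],[0,-0.004,0.005],[0,-0.004,0.005],[0,-0.004,0.005],[0,-0.004,0.005],[0,-0.004,0.005]],"jaw":[56,56,56,56,56,56]}' 25 
python3 -m inch '{"translation":[[0,0,0],[0,0,0],[0,0,0],[0,0,0]],"rot":[[0,0,0],[0,0,0],[0,0,0],[0,0,0]],"jaw":[40,40,40,40]}' 25 
python3 - <<'E'
from h import *
st()
E
```

```text
time: 21.2
ee_pos: [0.6084, -0.061, 0.0517]
eef_rot: [-0.031, 1.0, 0.001, -0.001]
ft_force: [-0.8, 0.6, -0.4]
width: 0.056
time: 21.6
ee_pos: [0.6086, -0.0611, 0.052]
eef_rot: [-0.031, 1.0, 0.001, -0.001]
ft_force: [0.0, -0.7, 0.7]
width: 0.0459
t 21.60 [ 0.6086 -0.0611  0.052 ] jawdir deg 93.51 xdir -176.49 zax [-0.0013  0.0013 -1.    ] w 0.0459 F [ 0.  -0.7  0.7] j7 1.80
```

```bash

python3 -m inch '{"translation":[[0,0,0.1],[0,0,0.35],[0,0,0.65],[0,0,0.95],[0,0,1],[0,0,1]],"rot":[[0,0,0],[0,0,0],[0,0,0],[0,0,0],[0,0,0],[0,0,0]],"jaw":[40,40,40,40,40,40]}' 30 |head -2
for i in 1 2 3; do python3 -m inch '{"translation":[[-0.1,-0.25,0.03],[-0.2,-0.5,0.03],[-0.3,-0.7,0.03],[-0.41,-0.82,0.03],[-0.41,-0.82,0.03]],"rot":[[0,0,-0.1],[0,0,-0.2],[0,0,-0.3],[0,0,-0.4],[0,0,-0.4]],"jaw":[40,40,40,40,40]}' 30 |head -2; done
python3 -m inch '{"translation":[[-0.1,-0.25,0.0],[-0.2,-0.5,0.0],[-0.3,-0.7,0.0],[-0.41,-0.82,0.0],[-0.41,-0.82,0.0],[-0.41,-0.82,0.0]],"rot":[[0,0,-0.1],[0,0,-0.2],[0,0,-0.3],[0,0,-0.4],[0,0,-0.4],[0,0,-0.4]],"jaw":[40,40,40,40,40,40]}' 30 |head -2
python3 - <<'E'
from h import *
st()
E
```

```text
time: 22.2
ee_pos: [0.6089, -0.0611, 0.1528]
time: 22.7
ee_pos: [0.5655, -0.1455, 0.154]
time: 23.2
ee_pos: [0.5226, -0.229, 0.1557]
time: 23.7
ee_pos: [0.4804, -0.3119, 0.1579]
time: 24.3
ee_pos: [0.4407, -0.3923, 0.1573]
t 24.30 [ 0.4407 -0.3923  0.1573] jawdir deg -2.80 xdir 87.20 zax [-0.004   0.0059 -1.    ] w 0.0457 F [ 0.4  0.9 -3.1] j7 0.84
```

```bash

python3 -m inch '{"translation":[[0.02,0.01,-0.2],[0.02,0.01,-0.4],[0.02,0.01,-0.7],[0.02,0.01,-0.9],[0.02,0.01,-0.9]],"rot":[[-0.004,-0.004,-0.005],[-0.004,-0.004,-0.005],[-0.004,-0.004,-0.005],[-0.004,-0.004,-0.005],[-0.004,-0.004,-0.005]],"jaw":[40,40,40,40,40]}' 30 |head -2
python3 -c "
from h import *
st()"
python3 -m inch '{"translation":[[0,0,-0.1],[0,0,-0.2],[0,0,-0.28],[0,0,-0.315],[0,0,-0.315]],"rot":[[0,-0.01,0],[0,-0.01,0],[0,-0.01,0],[0,-0.01,0],[0,-0.01,0]],"jaw":[40,40,40,40,40]}' 30 
python3 -c "
from h import *
st()"
```

```text
time: 24.8
ee_pos: [0.443, -0.388, 0.0643]
t 24.80 [ 0.443  -0.388   0.0643] jawdir deg -2.74 xdir 87.26 zax [-0.0035  0.0054 -1.    ] w 0.0457 F [ 0.1  1.  -3.3] j7 0.90
time: 25.3
ee_pos: [0.4436, -0.3881, 0.0343]
eef_rot: [0.724, 0.69, 0.005, 0.001]
ft_force: [-4.2, 5.8, 12.9]
width: 0.0459
t 25.30 [ 0.4436 -0.3881  0.0343] jawdir deg -2.71 xdir 87.29 zax [ 0.0083  0.0063 -0.9999] w 0.0459 F [-4.2  5.8 12.9] j7 0.93
```

```bash

python3 -m inch '{"translation":[[0,0,0],[0,0,0],[0,0,0],[0,0,0],[0,0,0.3],[0,0,0.7],[0,0,1],[0,0,1]],"rot":[[0,0,0],[0,0,0],[0,0,0],[0,0,0],[0,0,0],[0,0,0],[0,0,0],[0,0,0]],"jaw":[62,62,62,62,62,62,62,62]}' 30 |head -2
python3 -m inch '{"translation":[[0.01,0.3,0.25],[0.03,0.6,0.4],[0.06,0.9,0.5],[0.06,0.9,0.5]],"rot":[[0,0,0.07],[0,0,0.14],[0,0,0.21],[0,0,0.21]],"jaw":[62,62,62,62]}' |head -2
for i in 1 2 3 4 5 6 7; do python3 -m inch '{"translation":[[0.02,0.3,0],[0.04,0.6,0],[0.06,0.9,0],[0.06,0.9,0]],"rot":[[0,0,0.07],[0,0,0.14],[0,0,0.21],[0,0,0.21]],"jaw":[62,62,62,62]}' >/dev/null; done
python3 - <<'E'
from h import *
st();shot('wrist','w8')
t,_=shot('top','top8')
w=cv2.imread('pics/w8.png');o=np.zeros((600,640,3),np.uint8);o[:400]=w;o[400:]=cv2.resize(t[150:270,270:520],(640,307))[:200] if 0 else cv2.resize(t[170:260,215:503],(640,200));cv2.imwrite('pics/w8v.png',o)
E
```

```text
time: 26.1
ee_pos: [0.4451, -0.3899, 0.1384]
time: 26.5
ee_pos: [0.4529, -0.296, 0.189]
t 29.30 [0.4934 0.3611 0.1844] jawdir deg 101.35 xdir -168.64 zax [-0.0156  0.0152 -0.9998] w 0.0620 F [-0.2  0.1  0.3] j7 1.13
```

View pics/w8v.png

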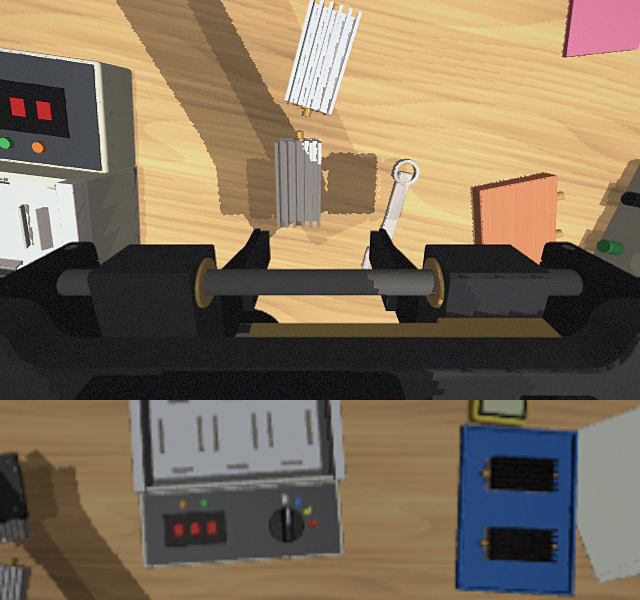

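Both black amps lie in the tray and the nests are empty. In the wrist view, silver S2's top spans (276,141) to (322,227), and S1's corners are (315,0), (361,10), (331,113) and (286,103). The spanner is right of S2.

```bash
python3 - <<'E'
from h import *
C=cal('wrist')
for B in([(276,142),(321.5,140),(322,227),(277,227)],[(315,0),(361,10),(331,113),(286,103)]):
    W=pix2w(C,B,.05);m=W.mean(0);d=(W[2]+W[3]-W[0]-W[1]);print(W[:,:2].round(4).tolist(),m.round(4),'long axis',np.degrees(np.arctan2(d[1],d[0])),[np.linalg.norm(W[i]-W[i-1]).round(4) for i in(1,2,3,0)])
t=cv2.imread('pics/top8.png');Ct=cal('top')
print('spanner', pix2w(Ct,[(183,190),(182,232)],.008))
E
```

```text
[[0.4528, 0.3083], [0.4425, 0.3517], [0.5325, 0.3699], [0.5413, 0.3226]] [0.4923 0.3381 0.05  ] long axis 10.319334897492116 [np.float64(0.0447), np.float64(0.0918), np.float64(0.0481), np.float64(0.0897)]
[[0.3267, 0.3233], [0.3263, 0.3641], [0.4158, 0.3558], [0.415, 0.3121]] [0.371  0.3388 0.05  ] long axis -6.28120090588347 [np.float64(0.0408), np.float64(0.0899), np.float64(0.0436), np.float64(0.089)]
spanner [[0.58572522 0.45744628 0.008     ]
 [0.45095857 0.45673188 0.008     ]]
```

```bash

python3 -m inch '{"translation":[[-0.01,-0.23,-0.1],[-0.01,-0.23,-0.3],[-0.01,-0.23,-0.6],[-0.01,-0.23,-0.8],[-0.01,-0.23,-0.8]],"rot":[[-0.014,-0.015,-0.015],[-0.014,-0.015,-0.015],[-0.014,-0.015,-0.015],[-0.014,-0.015,-0.015],[-0.014,-0.015,-0.015]],"jaw":[64,64,64,64,64]}' 25 |head -2
python3 - <<'E'
from h import *
st();im,C=shot('wrist','w9');print(w2pix(C,[(.4923,.3381,.05)]))
g=cv2.cvtColor(im,cv2.COLOR_BGR2HSV);
for y in(170,190,210):print(y,''.join('#' if v<55 else '.' for v in g[y,250:390:2,1]))
E
```

```text
time: 29.9
ee_pos: [0.4927, 0.331, 0.102]
t 29.90 [0.4927 0.331  0.102 ] jawdir deg 99.89 xdir -170.11 zax [-0.0027 -0.0051 -1.    ] w 0.0641 F [-0.1 -0.5 -0. ] j7 1.13
[[328.07483292 220.74633094]]
170 ..........................################################............
190 ..........................###############################.............
210 ..........................###############################.............
```

```bash

python3 -m inch '{"translation":[[0,0.09,-0.1],[0,0.09,-0.3],[0,0.09,-0.5],[0,0.09,-0.65],[0,0.09,-0.71],[0,0.09,-0.71]],"rot":[[0.005,-0.003,0.008],[0.005,-0.003,0.008],[0.005,-0.003,0.008],[0.005,-0.003,0.008],[0.005,-0.003,0.008],[0.005,-0.003,0.008]],"jaw":[64,64,64,64,64,64]}' 25 
python3 -c "
from h import *
st()"
python3 -m inch '{"translation":[[0,0,0],[0,0,0],[0,0,0],[0,0,0],[0,0,0]],"rot":[[0,0,0],[0,0,0],[0,0,0],[0,0,0],[0,0,0]],"jaw":[40,40,40,40,40]}' 25 
python3 - <<'E'
from h import *
st()
E
```

```text
time: 30.55
ee_pos: [0.4934, 0.3409, 0.0326]
eef_rot: [-0.09, 0.996, 0.001, 0.001]
ft_force: [0.0, 0.5, 0.2]
width: 0.0635
t 30.55 [0.4934 0.3409 0.0326] jawdir deg 100.38 xdir -169.62 zax [ 0.0021  0.0015 -1.    ] w 0.0635 F [0.  0.5 0.2] j7 1.14
time: 31.05
ee_pos: [0.4938, 0.3412, 0.0333]
eef_rot: [-0.091, 0.996, 0.001, 0.002]
ft_force: [-0.6, -0.0, 5.8]
width: 0.0459
t 31.05 [0.4938 0.3412 0.0333] jawdir deg 100.39 xdir -169.61 zax [ 0.0029  0.0023 -1.    ] w 0.0459 F [-0.6 -0.   5.8] j7 1.14
```

```bash

python3 -m inch '{"translation":[[0,0,0.1],[0,0,0.35],[0,0,0.65],[0,0,0.95],[0,0,1],[0,0,1]],"rot":[[0,0,0],[0,0,0],[0,0,0],[0,0,0],[0,0,0],[0,0,0]],"jaw":[40,40,40,40,40,40]}' 30 |head -2
python3 -m inch '{"translation":[[0.05,-0.1,0.2],[0.1,-0.3,0.4],[0.2,-0.6,0.45],[0.29,-0.9,0.45],[0.29,-1,0.45]],"rot":[[0,0,0],[0,0,-0.03],[0,0,-0.03],[0,0,-0.03],[0,0,-0.03]],"jaw":[40,40,40,40,40]}' 30 |head -2
for i in 1 2; do python3 -m inch '{"translation":[[0.1,-0.3,0],[0.2,-0.6,0],[0.29,-0.9,0],[0.29,-1,0],[0.29,-1,0]],"rot":[[0,0,0],[0,0,-0.03],[0,0,-0.03],[0,0,-0.03],[0,0,-0.03]],"jaw":[40,40,40,40,40]}' 30 |head -2; done
python3 - <<'E'
from h import *
st();im,C=shot('wrist','w10');s=r.read_state()
T=Ro.from_quat(s['eef_rot']).as_matrix()
print('near edge e=-4,0,4mm',w2pix(C,[s['ee_pos']+T@[.045+e,0,-.0167] for e in(-.004,0,.004)]).round(1).tolist())
o=np.zeros((600,640,3),np.uint8);o[:400]=im;cv2.imwrite('pics/w10.png',im)
E
```

```text
time: 31.65
ee_pos: [0.494, 0.3413, 0.1339]
time: 32.15
ee_pos: [0.5237, 0.2367, 0.1771]
time: 32.65
ee_pos: [0.552, 0.1349, 0.1756]
time: 33.15
ee_pos: [0.5806, 0.0347, 0.1748]
t 33.15 [0.5806 0.0347 0.1748] jawdir deg 94.49 xdir -175.51 zax [-0.0014 -0.0018 -1.    ] w 0.0461 F [ 0.4  1.4 -2.5] j7 1.60
near edge e=-4,0,4mm [[321.5, 193.1], [321.5, 185.2], [321.5, 177.0]]
```

View pics/w10.png

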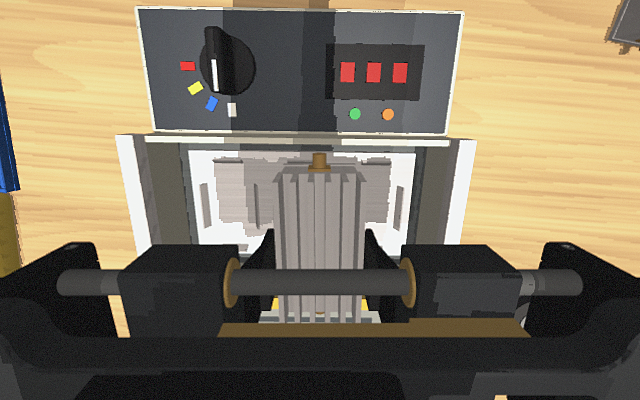

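```bash
python3 - <<'E'
from h import *
im=cv2.imread('pics/w10.png');C=cal('wrist');g=cv2.cvtColor(im,cv2.COLOR_BGR2GRAY)
print('edge col 300:',g[160:200,298:301].mean(1).astype(int).tolist())
a=np.radians(3.45);R=np.array([[np.cos(a),-np.sin(a)],[np.sin(a),np.cos(a)]])
f=lambda x,y,z:[*(np.array([.6045,.0165])+R@[x,y]),z]
pts=[f(-.047,-.078,.022),f(-.052,-.078,.032),f(0,-.078-.025,.022),f(0,-.078-.030,.032),f(0,-.03,.032),f(0,.078+.03,.032),f(0,.078+.025,.022)]
p=w2pix(C,pts);print(p.round(1).tolist())
o=cv2.resize(im[135:255,180:420],None,fx=3.3,fy=3.3,interpolation=cv2.INTER_CUBIC)
for u,v in p:cv2.circle(o,(int((u-180)*3.3),int((v-135)*3.3)),2,(0,0,255),-1)
cv2.imwrite('pics/w10c.png',o)
E
```

```text
edge col 300: [131, 111, 88, 101, 119, 156, 129, 115, 112, 112, 113, 115, 111, 116, 142, 146, 143, 141, 143, 142, 142, 140, 141, 138, 141, 140, 137, 140, 139, 140, 134, 134, 133, 131, 136, 133, 134, 133, 135, 130]
[[225.9, 161.6], [222.5, 158.5], [206.5, 203.1], [198.4, 205.9], [270.8, 207.3], [398.3, 209.8], [391.5, 206.7]]
```

View pics/w10c.png

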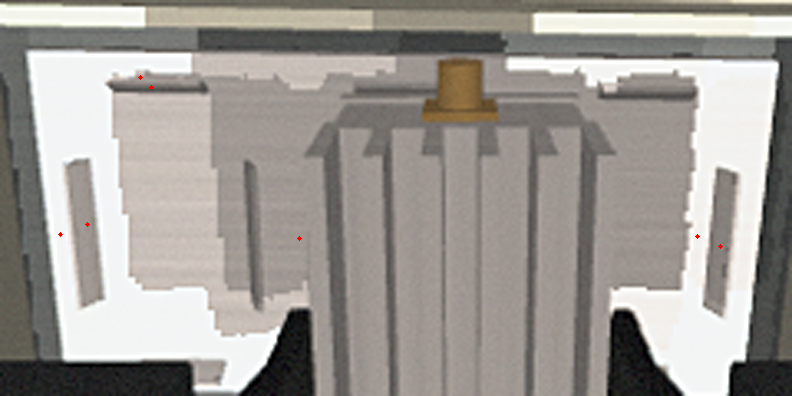

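```bash
python3 - <<'E'
from h import *
def fake(pos,quat):return cal('wrist',dict(ee_pos=np.array(pos),eef_rot=quat))
def q(jaw,z):
    y=np.array([np.cos(np.radians(jaw)),np.sin(np.radians(jaw)),0]);z=np.array(z,float);z/=np.linalg.norm(z);y-=z*(y@z);y/=np.linalg.norm(y)
    return Ro.from_matrix(np.c_[np.cross(y,z),y,z]).as_quat()
def edge(n,col,a,b):
    g=cv2.cvtColor(cv2.imread(f'pics/{n}.png'),cv2.COLOR_BGR2GRAY)[a:b,col-2:col+3].mean(1).astype(int);print(n,a,g.tolist())
edge('w4',320,140,165);edge('w4',310,140,165);edge('w9',315,110,170);edge('w5',300,160,185)
C4=fake([.6043,.0167,.1561],q(93.29,[.0009,-.0006,-1]))
C9=fake([.4927,.331,.102],q(99.89,[-.0027,-.0051,-1]))
C5=fake([.5406,-.3941,.161],q(-1.27,[-.0069,-.0018,-1]))
print('w4 rows149..155',pix2w(C4,[(319,149),(319,152),(319,155)],.072)[:,:2])
print('w9 rows',pix2w(C9,[(333,v) for v in(120,130,140,150)],.05)[:,:2])
print('w5 rows',pix2w(C5,[(319,175),(319,179)],.161+.019)[:,:2])
st()
E
```

```text
w4 140 [95, 94, 97, 97, 96, 96, 97, 93, 99, 90, 37, 16, 18, 25, 17, 21, 20, 19, 19, 21, 24, 17, 21, 18, 22]
w4 140 [118, 102, 81, 76, 71, 126, 112, 133, 111, 104, 43, 16, 18, 22, 23, 24, 17, 19, 19, 19, 18, 17, 19, 19, 24]
w9 110 [170, 176, 175, 172, 174, 176, 174, 175, 171, 167, 167, 165, 163, 160, 164, 174, 179, 181, 179, 176, 172, 167, 162, 157, 157, 160, 162, 164, 170, 177, 180, 182, 184, 187, 167, 164, 136, 128, 147, 115, 103, 97, 96, 118, 136, 108, 104, 102, 108, 110, 111, 106, 110, 137, 138, 136, 138, 138, 139, 139]
w5 160 [69, 68, 68, 63, 67, 62, 89, 119, 169, 153, 128, 123, 126, 125, 134, 89, 32, 18, 24, 19, 21, 18, 27, 22, 21]
w4 rows149..155 [[0.55569248 0.01428801]
 [0.55812258 0.01442809]
 [0.56056767 0.01456904]]
w9 rows [[0.41921955 0.32807939]
 [0.42576321 0.32931727]
 [0.43243769 0.33057984]
 [0.43924686 0.33186785]]
w5 rows [[ 0.54227925 -0.3436103 ]
 [ 0.54223693 -0.34553194]]
t 33.20 [0.5805 0.0364 0.1748] jawdir deg 94.60 xdir -175.40 zax [-0.0014 -0.001  -1.    ] w 0.0456 F [ 0.5  0.4 -3.5] j7 1.60
```

```bash
python3 - <<'E'
from h import *
s=r.read_state();C=cal('wrist',s);T=Ro.from_quat(s['eef_rot']).as_matrix()
for e in(-.002,0,.002,.004):
    print(e,w2pix(C,[s['ee_pos']+T@np.array(v) for v in([.054+e,0,.0113],[.054+e,0,.0193],[.045+e,0,-.0167],[.045+e,0,.0333])])[:,1].round(1))
im=cv2.imread('pics/w10.png');h=cv2.cvtColor(im,cv2.COLOR_BGR2HSV)
print(h[146:176,319,1].tolist());print(h[146:176,319,2].tolist())
# same in w9 & w4: brass rows
for n,c in(('w9',range(318,346,4)),('w4',range(314,324,3))):
    g=cv2.cvtColor(cv2.imread(f'pics/{n}.png'),cv2.COLOR_BGR2HSV)
    m=cv2.inRange(g,(8,120,40),(25,255,230))[90:170,300:350]; ys,xs=np.where(m>0);print(n,ys.min()+90,ys.max()+90,np.median(xs)+300 if len(xs) else 0)
E
```

```text
-0.002 [160.5 158.2 189.  168.4]
0 [157.  154.8 185.  165.4]
0.002 [153.5 151.4 181.  162.3]
0.004 [149.9 148.  176.9 159.2]
[4, 11, 15, 8, 13, 4, 54, 127, 138, 132, 142, 136, 139, 141, 139, 139, 141, 139, 136, 139, 141, 140, 141, 138, 145, 131, 20, 13, 19, 21]
[63, 67, 69, 66, 59, 117, 128, 104, 107, 143, 145, 142, 145, 141, 139, 141, 145, 143, 143, 143, 145, 146, 114, 139, 142, 140, 113, 133, 161, 161]
w9 91 157 335.0
w4 139 150 319.0
```

```bash

python3 -m inch '{"translation":[[0.1,-0.25,0],[0.2,-0.5,0],[0.3,-0.75,0],[0.3,-0.96,0],[0.3,-0.96,0],[0.3,-0.96,0]],"rot":[[0,-0.001,-0.018],[0,-0.001,-0.018],[0,-0.001,-0.018],[0,-0.001,-0.018],[0,-0.001,-0.018],[0,-0.001,-0.018]],"jaw":[40,40,40,40,40,40]}' 30 |head -2
python3 -m inch '{"translation":[[0,0,-0.2],[0,0,-0.4],[0,0,-0.6],[0,0,-0.8],[0,0,-0.9],[0,0,-0.9]],"rot":[[0,0,0],[0,0,0],[0,0,0],[0,0,0],[0,0,0],[0,0,0]],"jaw":[40,40,40,40,40,40]}' 30 |head -2
python3 -c "
from h import *
st()"
```

```text
time: 33.8
ee_pos: [0.6105, -0.0572, 0.1744]
time: 34.4
ee_pos: [0.6097, -0.0551, 0.083]
t 34.40 [ 0.6097 -0.0551  0.083 ] jawdir deg 93.77 xdir -176.23 zax [-0.0037  0.0011 -1.    ] w 0.0459 F [-0.4  0.6 -3. ] j7 1.80
```

```bash

python3 -m inch '{"translation":[[0.008,-0.05,0],[0.008,-0.05,-0.04],[0.008,-0.05,-0.08],[0.008,-0.05,-0.08]],"rot":[[0.001,-0.0035,-0.005],[0.001,-0.0035,-0.005],[0.001,-0.0035,-0.005],[0.001,-0.0035,-0.005]],"jaw":[40,40,40,40]}' 30 |head -2
python3 - <<'E'
from h import *
st();im,C=shot('wrist','w11')
o=cv2.resize(im[130:260,200:440],None,fx=3.3,fy=3.3,interpolation=cv2.INTER_CUBIC)
cv2.imwrite('pics/w11c.png',(255*(o/255.)**.6).astype(np.uint8))
E
```

```text
time: 34.8
ee_pos: [0.6103, -0.0601, 0.0747]
t 34.80 [ 0.6103 -0.0601  0.0747] jawdir deg 93.47 xdir -176.53 zax [-4.0e-04  2.2e-03 -1.0e+00] w 0.0458 F [-0.2 -0.1 -4.1] j7 1.81
```

View pics/w11c.png

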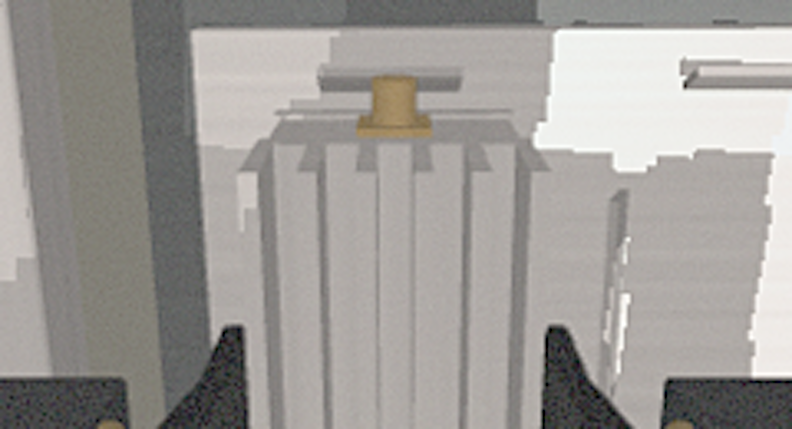

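The near guide is centred at crop x≈390 and the amp at 394, so y is within about 1 mm. Now checking x by rays.

```bash
python3 - <<'E'
from h import *
C=cal('wrist')
f=lambda x,y:(200+(x+.5)/3.3-.5,130+(y+.5)/3.3-.5)
print('amp bottom near edge',pix2w(C,[f(394,118),f(394,120)],.0414))
print('guide base/top',pix2w(C,[f(390,90)],.022),pix2w(C,[f(390,68)],.032))
print('side guide nest1 left... ',pix2w(C,[f(610,280)],.022))
s=r.read_state();T=Ro.from_quat(s['eef_rot']).as_matrix()
for e in(0,.001,.002,.003):print(e,[( (v-130)*3.3).round(0) for v in w2pix(C,[s['ee_pos']+T@np.array(v) for v in([.054+e,0,.0113],[.054+e,0,.0193],[.045+e,0,-.0167],[.045+e,0,.0333])])[:,1]])
E
```

```text
amp bottom near edge [[ 0.56546687 -0.06223534  0.0414    ]
 [ 0.56586411 -0.06221116  0.0414    ]]
guide base/top [[ 0.56313531 -0.06319265  0.022     ]] [[ 0.55704161 -0.06353995  0.032     ]]
side guide nest1 left...  [[ 0.60366023 -0.01032316  0.022     ]]
0 [np.float64(89.0), np.float64(82.0), np.float64(182.0), np.float64(117.0)]
0.001 [np.float64(83.0), np.float64(76.0), np.float64(175.0), np.float64(112.0)]
0.002 [np.float64(78.0), np.float64(71.0), np.float64(168.0), np.float64(107.0)]
0.003 [np.float64(72.0), np.float64(65.0), np.float64(162.0), np.float64(102.0)]
```

```bash

python3 -m inch '{"translation":[[-0.005,-0.008,0],[-0.005,-0.008,-0.04],[-0.005,-0.008,-0.08],[-0.005,-0.008,-0.12],[-0.005,-0.008,-0.16],[-0.005,-0.008,-0.18],[-0.005,-0.008,-0.18]],"rot":[[-0.002,0,0],[-0.002,0,0],[-0.002,0,0],[-0.002,0,0],[-0.002,0,0],[-0.002,0,0],[-0.002,0,0]],"jaw":[40,40,40,40,40,40,40]}' 30
python3 -m inch '{"translation":[[0,0,-0.01],[0,0,-0.02],[0,0,-0.02]],"rot":[[0,0,0],[0,0,0],[0,0,0]],"jaw":[40,40,40]}' 30
python3 -c "
from h import *
st()"
```

```text
time: 35.55
ee_pos: [0.6097, -0.0609, 0.0565]
eef_rot: [-0.03, 1.0, 0.0, -0.0]
ft_force: [-0.2, -0.1, -4.0]
width: 0.0459
time: 35.85
ee_pos: [0.6099, -0.0609, 0.0553]
eef_rot: [-0.03, 1.0, 0.0, -0.0]
ft_force: [-3.5, 0.9, 4.6]
width: 0.0459
t 35.85 [ 0.6099 -0.0609  0.0553] jawdir deg 93.46 xdir -176.54 zax [-3.e-04  4.e-04 -1.e+00] w 0.0459 F [-3.5  0.9  4.6] j7 1.81
```

```bash

python3 -m inch '{"translation":[[0,0,0],[0,0,0],[0,0,0],[0,0,0.1],[0,0,0.4],[0,0,0.8],[0,0,1],[0,0,1]],"rot":[[0,0,0],[0,0,0],[0,0,0],[0,0,0],[0,0,0],[0,0,0],[0,0,0],[0,0,0]],"jaw":[55,55,55,55,55,55,55,55]}' 30 |head -2
for i in 1 2 3 4; do python3 -m inch '{"translation":[[-0.2,0.35,0.03],[-0.4,0.7,0.06],[-0.58,1,0.06],[-0.58,1,0.06]],"rot":[[0,0,-0.02],[0,0,-0.04],[0,0,-0.04],[0,0,-0.04]],"jaw":[64,64,64,64]}' |head -2; done
python3 -m inch '{"translation":[[0,0,0],[0,0,0]],"rot":[[0,0,0],[0,0,0]],"jaw":[64,64]}' |head -2
python3 - <<'E'
from h import *
st();im,C=shot('wrist','w12');t,_=shot('top','top12')
o=np.zeros((600,640,3),np.uint8);o[:400]=im;o[400:]=cv2.resize(t[130:250,240:400],(267,200))[:, :267].repeat(1,0) if 0 else cv2.resize(t[150:250,200:520],(640,200));cv2.imwrite('pics/w12v.png',o)
print(w2pix(C,[(.371,.3388,.05)]))
E
```

```text
time: 36.65
ee_pos: [0.6119, -0.0613, 0.1597]
time: 37.05
ee_pos: [0.5518, 0.0439, 0.1654]
time: 37.45
ee_pos: [0.4915, 0.1484, 0.1711]
time: 37.85
ee_pos: [0.4312, 0.2521, 0.1769]
time: 38.25
ee_pos: [0.3709, 0.3554, 0.1826]
time: 38.45
ee_pos: [0.3717, 0.3544, 0.1823]
t 38.45 [0.3717 0.3544 0.1823] jawdir deg 85.22 xdir 175.22 zax [ 0.0015  0.0046 -1.    ] w 0.0642 F [-0.  -0.2  0.3] j7 0.65
[[302.65397211 191.08260798]]
```

View pics/w12v.png

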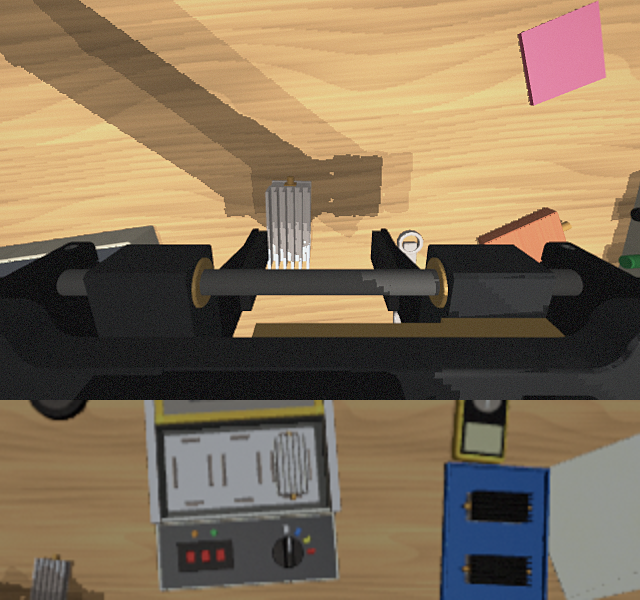

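Silver one is seated in nest0 and both blacks are in the tray. S1 was knocked: it now lies about (289,228), rows 186–271, brass at (291,181).

```bash
python3 - <<'E'
from h import *
C=cal('wrist');im=cv2.imread('pics/w12.png');h=cv2.cvtColor(im,cv2.COLOR_BGR2HSV)
for y in(195,210,225,240):print(y,''.join('#' if v<60 else '.' for v in h[y,250:330,1]))
W=pix2w(C,[(266.5,187),(312,187),(312,271),(266,271)],.05);print(W[:,:2].round(4).tolist(),W.mean(0))
d=W[2]+W[3]-W[0]-W[1];print(np.degrees(np.arctan2(d[1],d[0])),[np.linalg.norm(W[i]-W[i-1]).round(4) for i in range(4)])
print(pix2w(C,[(291,180)],.018))
E
```

```text
195 ...............##############################################...................
210 ................#############################################...................
225 .................###########################################....................
240 ##..#.#####.##.#.############################################...................
[[0.3638, 0.3024], [0.3677, 0.3486], [0.4647, 0.3397], [0.4602, 0.2885]] [0.41408616 0.31979046 0.05      ]
-6.729679375742302 [np.float64(0.0974), np.float64(0.0463), np.float64(0.0974), np.float64(0.0514)]
[[0.3661858  0.32438763 0.018     ]]
```

```bash

python3 -m inch '{"translation":[[0.2,-0.15,-0.1],[0.4,-0.3,-0.3],[0.47,-0.36,-0.6],[0.47,-0.36,-0.8],[0.47,-0.36,-0.8],[0.47,-0.36,-0.8]],"rot":[[-0.004,0,-0.008],[-0.004,0,-0.008],[-0.004,0,-0.008],[-0.004,0,-0.008],[-0.004,0,-0.008],[-0.004,0,-0.008]],"jaw":[66,66,66,66,66,66]}' 25 |head -2
python3 - <<'E'
from h import *
st();im,C=shot('wrist','w13');s=r.read_state();h=cv2.cvtColor(im,cv2.COLOR_BGR2HSV)
for y in(170,185,200,215):print(y,''.join('#' if v<60 else '.' for v in h[y,260:380:2,1]))
m=cv2.inRange(h,(8,130,40),(25,255,200));
g=cv2.cvtColor(im,cv2.COLOR_BGR2GRAY)
for c in (305,319,333):print(c,g[130:190,c-1:c+2].mean(1).astype(int).tolist())
print('sat',h[130:190,319,1].tolist())
print(w2pix(C,[(.4185-.045,.3185+.0043,.05),(.4185-.045,.3185+.0043,0.0),(.4185-.0537,.3237,.014),(.4185,.3185,.05)]))
E
```

```text
time: 39.15
ee_pos: [0.4192, 0.3178, 0.103]
t 39.15 [0.4192 0.3178 0.103 ] jawdir deg 84.64 xdir 174.64 zax [ 1.8e-03  4.0e-04 -1.0e+00] w 0.0660 F [ 0.2 -0.8  0.1] j7 0.77
170 ..............################################..............
185 ..............###############################...............
200 ..............###############################...............
215 ..............###############################...............
305 [172, 174, 178, 180, 177, 173, 169, 164, 163, 159, 157, 154, 154, 153, 164, 104, 124, 255, 154, 90, 85, 230, 229, 226, 223, 221, 220, 219, 220, 219, 215, 200, 152, 138, 130, 132, 131, 133, 134, 132, 132, 132, 131, 134, 130, 130, 130, 128, 130, 130, 129, 129, 129, 131, 132, 132, 130, 130, 130, 131]
319 [177, 177, 180, 179, 173, 171, 173, 88, 154, 189, 191, 187, 188, 188, 188, 187, 189, 192, 170, 117, 88, 222, 243, 243, 241, 241, 240, 240, 241, 245, 214, 201, 203, 204, 204, 203, 203, 205, 203, 200, 240, 242, 243, 245, 253, 171, 136, 140, 142, 143, 141, 141, 144, 142, 143, 144, 142, 142, 141, 145]
333 [182, 182, 177, 174, 171, 168, 166, 160, 155, 155, 156, 159, 164, 168, 170, 170, 113, 254, 161, 95, 102, 119, 128, 121, 114, 117, 120, 117, 115, 124, 126, 122, 123, 121, 157, 155, 155, 155, 159, 137, 133, 131, 134, 130, 131, 127, 126, 126, 137, 141, 140, 137, 139, 140, 122, 114, 112, 114, 117, 118]
sat [113, 114, 113, 113, 115, 115, 111, 110, 146, 134, 132, 138, 138, 138, 138, 134, 135, 136, 145, 153, 74, 11, 4, 3, 2, 2, 3, 4, 4, 4, 5, 5, 5, 6, 7, 5, 6, 7, 4, 4, 4, 4, 4, 4, 0, 17, 22, 20, 16, 24, 18, 17, 20, 21, 22, 22, 21, 21, 16, 20]
[[319.17258724 158.78204883]
 [319.10891723 149.16220038]
 [319.22859059 140.8142137 ]
 [319.05011979 218.06119007]]
```

```bash

python3 -m inch '{"translation":[[-0.02,0.003,-0.1],[-0.02,0.003,-0.3],[-0.02,0.003,-0.5],[-0.02,0.003,-0.65],[-0.02,0.003,-0.7],[-0.02,0.003,-0.7]],"rot":[[0,0.002,0],[0,0.002,0],[0,0.002,0],[0,0.002,0],[0,0.002,0],[0,0.002,0]],"jaw":[64,64,64,64,64,64]}' 25 |head -4
python3 -m inch '{"translation":[[0,0,0],[0,0,0],[0,0,0],[0,0,0],[0,0,0]],"rot":[[0,0,0],[0,0,0],[0,0,0],[0,0,0],[0,0,0]],"jaw":[40,40,40,40,40]}' 25 
python3 -c "
from h import *
st()"
```

```text
time: 39.8
ee_pos: [0.4173, 0.3187, 0.0335]
eef_rot: [0.046, 0.999, 0.001, 0.0]
ft_force: [0.8, 1.3, 0.7]
time: 40.3
ee_pos: [0.4176, 0.3188, 0.0341]
eef_rot: [0.046, 0.999, 0.001, 0.0]
ft_force: [-1.7, -2.4, 5.8]
width: 0.0458
t 40.30 [0.4176 0.3188 0.0341] jawdir deg 84.67 xdir 174.67 zax [ 9.0e-04  1.6e-03 -1.0e+00] w 0.0458 F [-1.7 -2.4  5.8] j7 0.79
```

```bash

python3 -m inch '{"translation":[[0,0,0.1],[0,0,0.35],[0,0,0.65],[0,0,0.95],[0,0,1],[0,0,1]],"rot":[[0,0,0],[0,0,0],[0,0,0],[0,0,0],[0,0,0],[0,0,0]],"jaw":[40,40,40,40,40,40]}' 30 |head -2
python3 -m inch '{"translation":[[0.05,-0.1,0.2],[0.2,-0.3,0.4],[0.4,-0.6,0.45],[0.62,-0.9,0.45],[0.62,-1,0.45]],"rot":[[0,0,0],[0,0,0.05],[0,0,0.05],[0,0,0.05],[0,0,0.05]],"jaw":[40,40,40,40,40]}' 30 |head -2
for i in 1 2; do python3 -m inch '{"translation":[[0.2,-0.3,0],[0.4,-0.6,0],[0.55,-0.8,0],[0.62,-1,0],[0.62,-1,0],[0.62,-1,0]],"rot":[[0,0,0],[0,0,0.05],[0,0,0.05],[0,0,0.05],[0,0,0.05],[0,0,0.05]],"jaw":[40,40,40,40,40,40]}' 30 |head -2; done
python3 -c "
from h import *
st()"
```

```text
time: 40.9
ee_pos: [0.4178, 0.3191, 0.1349]
time: 41.4
ee_pos: [0.4817, 0.2146, 0.1784]
time: 42.0
ee_pos: [0.5428, 0.1146, 0.1769]
time: 42.6
ee_pos: [0.6042, 0.0159, 0.176]
t 42.60 [0.6042 0.0159 0.176 ] jawdir deg 93.38 xdir -176.62 zax [-2.7e-03  1.0e-04 -1.0e+00] w 0.0457 F [-0.   0.8 -2.5] j7 1.63
```

```bash

python3 -m inch '{"translation":[[0.01,0.01,-0.2],[0.01,0.01,-0.4],[0.01,0.01,-0.6],[0.01,0.01,-0.8],[0.01,0.01,-0.98],[0.01,0.01,-0.98],[0.01,0.01,-0.98]],"rot":[[0,-0.002,0.001],[0,-0.002,0.001],[0,-0.002,0.001],[0,-0.002,0.001],[0,-0.002,0.001],[0,-0.002,0.001],[0,-0.002,0.001]],"jaw":[40,40,40,40,40,40,40]}' 30 |head -2
python3 - <<'E'
from h import *
st();im,C=shot('wrist','w14');s=r.read_state();T=Ro.from_quat(s['eef_rot']).as_matrix()
for e in(-.003,-.002,-.001,0,.001,.002):print(e,w2pix(C,[s['ee_pos']+T@np.array(v) for v in([.054+e,0,.0201],[.045+e,0,.0341])])[:,1].round(1))
h=cv2.cvtColor(im,cv2.COLOR_BGR2HSV)
print(h[145:180,319,1].tolist())
o=cv2.resize(im[130:260,200:440],None,fx=3.3,fy=3.3,interpolation=cv2.INTER_CUBIC)
cv2.imwrite('pics/w14c.png',(255*(o/255.)**.6).astype(np.uint8))
E
```

```text
time: 43.3
ee_pos: [0.6049, 0.0183, 0.0782]
t 43.30 [0.6049 0.0183 0.0782] jawdir deg 93.54 xdir -176.46 zax [-1.2e-03  7.0e-04 -1.0e+00] w 0.0460 F [ 1.2 -0.6 -1.6] j7 1.66
-0.003 [160.8 170.8]
-0.002 [159.1 169.3]
-0.001 [157.4 167.8]
0 [155.8 166.2]
0.001 [154.1 164.7]
0.002 [152.4 163.2]
[22, 20, 24, 22, 16, 8, 72, 142, 147, 142, 139, 140, 145, 135, 141, 142, 143, 138, 141, 146, 133, 129, 150, 148, 162, 61, 18, 15, 18, 17, 26, 20, 23, 24, 22]
```

View pics/w14c.png

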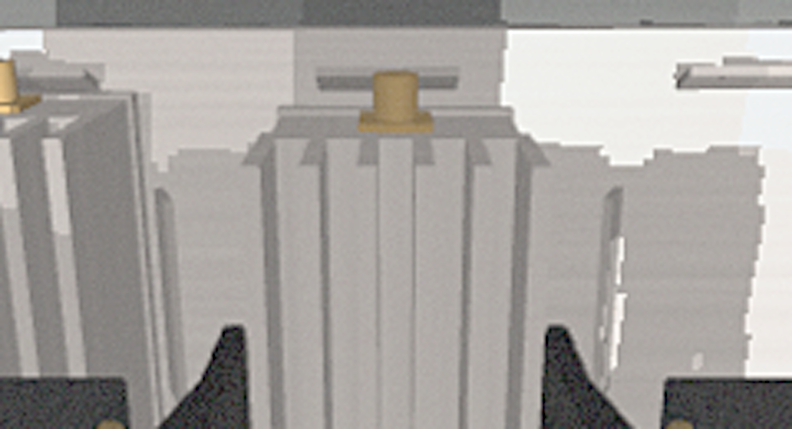

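The guide is centred at crop x≈388 and the amp at 395, and the brass sits about 1.5 mm nearer than last time. So I'll shift +1.7 mm in x and −1.7 mm in y, then lower.

```bash

python3 -m inch '{"translation":[[0.017,-0.017,0],[0.017,-0.017,-0.02],[0.017,-0.017,-0.06],[0.017,-0.017,-0.1],[0.017,-0.017,-0.14],[0.017,-0.017,-0.18],[0.017,-0.017,-0.2],[0.017,-0.017,-0.2]],"rot":[[0,-0.001,0],[0,-0.001,0],[0,-0.001,0],[0,-0.001,0],[0,-0.001,0],[0,-0.001,0],[0,-0.001,0],[0,-0.001,0]],"jaw":[40,40,40,40,40,40,40,40]}' 30
python3 -m inch '{"translation":[[0,0,-0.01],[0,0,-0.025],[0,0,-0.025]],"rot":[[0,0,0],[0,0,0],[0,0,0]],"jaw":[40,40,40]}' 30
python3 -c "
from h import *
st()"
```

```text
time: 44.15
ee_pos: [0.6069, 0.0163, 0.0584]
eef_rot: [-0.031, 1.0, 0.0, 0.0]
ft_force: [0.0, 0.0, -2.6]
width: 0.0456
time: 44.45
ee_pos: [0.6072, 0.0163, 0.0562]
eef_rot: [-0.031, 1.0, 0.0, 0.001]
ft_force: [-0.5, 0.3, -0.0]
width: 0.0456
t 44.45 [0.6072 0.0163 0.0562] jawdir deg 93.51 xdir -176.49 zax [ 1.e-03  7.e-04 -1.e+00] w 0.0456 F [-0.5  0.3 -0. ] j7 1.67
```

```bash

python3 -m inch '{"translation":[[0,0,-0.006],[0,0,-0.006],[0,0,0],[0,0,0],[0,0,0],[0,0,0.1],[0,0,0.4],[0,0,0.8],[0,0,1],[0,0,1]],"rot":[[0,0,0],[0,0,0],[0,0,0],[0,0,0],[0,0,0],[0,0,0],[0,0,0],[0,0,0],[0,0,0],[0,0,0]],"jaw":[40,40,57,57,57,57,57,57,57,57]}' 30
python3 - <<'E'
from h import *
st();im,C=shot('wrist','w15');h=cv2.cvtColor(im,cv2.COLOR_BGR2HSV)
m=cv2.inRange(h,(8,100,40),(25,255,255));m[:125]=0;m[175:]=0;m[:,:220]=0;m[:,345:]=0
n,l,s,c=cv2.connectedComponentsWithStats(m)
for i in range(1,n):
    if s[i,4]>20:print(s[i],c[i].round(1))
# expected near-connector tip (z 22+18-4) and near top edge for nest centred amps
a=np.radians(3.45);R=np.array([[np.cos(a),-np.sin(a)],[np.sin(a),np.cos(a)]])
for y in(0,-.078):
    f=lambda x,z:[*(np.array([.6045,.0165])+R@[x,y]),z]
    print(y,w2pix(C,[f(-.054,.036),f(-.054,.044),f(-.045,.022),f(-.045,.072)]).round(1).tolist())
E
```

```text
time: 45.45
ee_pos: [0.6092, 0.0162, 0.1606]
eef_rot: [-0.031, 1.0, 0.001, 0.004]
ft_force: [-0.4, -0.0, -0.5]
width: 0.0565
t 45.45 [0.6092 0.0162 0.1606] jawdir deg 93.50 xdir -176.50 zax [ 0.0073  0.0017 -1.    ] w 0.0565 F [-0.4 -0.  -0.5] j7 1.64
[227 131  18  11 106] [235.8 137.2]
[313 133  14  11 100] [319.4 138.4]
0 [[319.0, 131.6], [319.0, 132.3], [319.0, 139.7], [319.0, 146.4]]
-0.078 [[235.5, 131.5], [233.0, 132.2], [240.2, 139.6], [224.4, 146.3]]
```

```bash

python3 -m inch '{"translation":[[0,0,0.3],[0,0,0.5],[0.3,0.02,0.5],[0.6,0.04,0.5],[0.9,0.06,0.5],[0.99,0.06,0.5],[0.99,0.06,0.5]],"rot":[[0,0.007,-0.14],[0,0,-0.28],[0,0,-0.42],[0,0,-0.56],[0,0,-0.7],[0,0,-0.84],[0,0,-0.84]],"jaw":[57,45,45,45,45,45,45]}' 20 |head -2
python3 -m inch '{"translation":[[0,0,0],[0,0,0],[0,0,0],[0,0,0],[0,0,0],[0,0,0]],"rot":[[0,0,-0.14],[0,0,-0.28],[0,0,-0.42],[0,0,-0.56],[0,0,-0.66],[0,0,-0.66]],"jaw":[45,45,45,45,45,45]}' |head -2
python3 -c "
from h import *
st()"
```

```text
time: 46.2
ee_pos: [0.7074, 0.0224, 0.2062]
time: 46.8
ee_pos: [0.7065, 0.0223, 0.2057]
t 46.80 [0.7065 0.0223 0.2057] jawdir deg 3.50 xdir 93.50 zax [-0.0026 -0.0039 -1.    ] w 0.0449 F [-0.8 -0.3 -0.5] j7 0.18
```

```bash

python3 -m inch '{"translation":[[0.025,0,-0.2],[0.025,0,-0.5],[0.025,0,-0.8],[0.025,0,-0.86],[0.025,0,-0.86]],"rot":[[0.004,-0.002,0],[0.004,-0.002,0],[0.004,-0.002,0],[0.004,-0.002,0],[0.004,-0.002,0]],"jaw":[45,45,45,45,45]}' 20 |head -4
python3 -m inch '{"translation":[[0,0,0],[0,0,0],[0,0,0],[0,0,0]],"rot":[[0,0,0],[0,0,0],[0,0,0],[0,0,0]],"jaw":[10,10,10,10]}' 20
python3 -m inch '{"translation":[[-0.1,-0.006,0],[-0.25,-0.015,0],[-0.4,-0.024,0],[-0.55,-0.034,0],[-0.7,-0.043,0],[-0.8,-0.049,0],[-0.8,-0.049,0]],"rot":[[0,0,0],[0,0,0],[0,0,0],[0,0,0],[0,0,0],[0,0,0],[0,0,0]],"jaw":[10,10,10,10,10,10,10]}' 20
python3 -c "
from h import *
st()"
```

```text
time: 47.3
ee_pos: [0.7082, 0.0223, 0.119]
eef_rot: [0.684, 0.729, -0.001, -0.001]
ft_force: [0.5, -0.5, 0.6]
time: 47.7
ee_pos: [0.7085, 0.0223, 0.1199]
eef_rot: [0.684, 0.73, -0.0, -0.001]
ft_force: [0.2, 0.3, -0.1]
width: 0.0209
time: 48.4
ee_pos: [0.6275, 0.0172, 0.1201]
eef_rot: [0.684, 0.73, -0.0, -0.001]
ft_force: [-1.2, -1.9, -0.7]
width: 0.0138
t 48.40 [0.6275 0.0172 0.1201] jawdir deg 3.70 xdir 93.70 zax [-2.3e-03  8.0e-04 -1.0e+00] w 0.0138 F [-1.2 -1.9 -0.7] j7 0.20
```

```bash

python3 -m inch '{"translation":[[-0.1,-0.006,0],[-0.25,-0.015,0],[-0.4,-0.024,0],[-0.55,-0.034,0],[-0.64,-0.04,0],[-0.69,-0.043,0],[-0.69,-0.043,0]],"rot":[[0,0,0],[0,0,0],[0,0,0],[0,0,0],[0,0,0],[0,0,0],[0,0,0]],"jaw":[10,10,10,10,10,10,10]}' 20
python3 -m inch '{"translation":[[-0.02,-0.001,0],[-0.02,-0.001,0]],"rot":[[0,0,0],[0,0,0]],"jaw":[10,10]}' 20
python3 -c "
from h import *
st()"
```

```text
time: 49.1
ee_pos: [0.5599, 0.0129, 0.1202]
eef_rot: [0.684, 0.73, 0.0, 0.0]
ft_force: [7.9, -1.3, -8.9]
width: 0.0138
time: 49.3
ee_pos: [0.5599, 0.0129, 0.1203]
eef_rot: [0.684, 0.73, 0.002, 0.002]
ft_force: [12.2, 0.1, -13.5]
width: 0.0142
t 49.30 [0.5599 0.0129 0.1203] jawdir deg 3.72 xdir 93.72 zax [ 5.2e-03 -4.0e-04 -1.0e+00] w 0.0142 F [ 12.2   0.1 -13.5] j7 0.15
```

```bash

python3 -m inch '{"translation":[[0.01,0,0],[0.01,0,0],[0.01,0,0],[0.01,0,0.25],[0.01,0,0.6],[0.01,0,0.8],[0.01,0,0.8]],"rot":[[0,0,0],[0,0,0],[0,0,0],[0,0,0],[0,0,0],[0,0,0],[0,0,0]],"jaw":[45,45,45,45,45,45,45]}' 20 |head -2
python3 -m inch '{"translation":[[-0.1,-0.1,0],[-0.3,-0.2,0],[-0.5,-0.3,0],[-0.7,-0.4,0],[-0.9,-0.6,0],[-0.9,-0.65,0],[-0.9,-0.65,0]],"rot":[[0,0,0.14],[0,0,0.28],[0,0,0.42],[0,0,0.56],[0,0,0.7],[0,0,0.84],[0,0,0.84]],"jaw":[45,45,45,45,45,45,45]}' 20 |head -2
python3 -m inch '{"translation":[[0,0,0],[0,0,0],[0,0,0],[0,0,0],[0,0,0],[0,0,0]],"rot":[[0,0.005,0.14],[0,0.005,0.28],[0,0.005,0.42],[0,0.005,0.56],[0,0.005,0.66],[0,0.005,0.66]],"jaw":[45,45,45,45,45,45]}' |head -2
python3 - <<'E'
from h import *
st();im,C=shot('wrist','w16');t,Ct=shot('top','top16')
h=cv2.cvtColor(im,cv2.COLOR_BGR2HSV)
p=w2pix(C,[(.471,-.0515,.089),(.471+.02,-.0515+.0012,.089)]);print(p)
u,v=p[0].astype(int);m=((h[...,1]<60)&(h[...,2]>110)).astype(np.uint8);q=m[v-40:v+40,u-40:u+40]
n,l,s,c=cv2.connectedComponentsWithStats(q)
for i in range(1,n):
    if s[i,4]>15:print(s[i],c[i]+[u-40,v-40])
# guard: yellow frame in top view
H=cv2.cvtColor(t,cv2.COLOR_BGR2HSV);m=cv2.inRange(H,(20,150,90),(32,255,255));m[:,:280]=0;m[:,362:]=0
for a in('top0','top16'):
    H=cv2.cvtColor(cv2.imread(f'pics/{a}.png'),cv2.COLOR_BGR2HSV);m=cv2.inRange(H,(22,150,80),(32,255,255))[90:230,300:312];ys=np.where(m.any(1))[0]+90;print(a,ys)
E
```

```text
time: 50.0
ee_pos: [0.5624, 0.0128, 0.2034]
time: 50.7
ee_pos: [0.4718, -0.0529, 0.203]
time: 51.3
ee_pos: [0.4719, -0.0522, 0.2025]
t 51.30 [ 0.4719 -0.0522  0.2025] jawdir deg 93.66 xdir -176.34 zax [-0.0074  0.008  -0.9999] w 0.0454 F [ 0.  -0.1  0.3] j7 1.67
[[318.35191539 195.82983369]
 [318.28092715 215.42820662]]
[55  0 25  7 69] [347.13043478 156.26086957]
[ 36  41   7  27 103] [316.96116505 210.91262136]
[  5  77  73   3 173] [322.34104046 233.25433526]
top0 [157 158 159 160 206 207 208 209]
top16 [157 158 159 160 206 207 208 209]
```

```bash

python3 -m inch '{"translation":[[-0.01,0.007,-0.3],[-0.01,0.007,-0.6],[-0.01,0.007,-0.9],[-0.01,0.007,-0.9],[-0.01,0.007,-0.9]],"rot":[[-0.007,-0.007,0],[-0.007,-0.007,0],[-0.007,-0.007,0],[-0.007,-0.007,0],[-0.007,-0.007,0]],"jaw":[45,45,45,45,45]}' 10 | head -2
python3 -m inch '{"translation":[[0,0,-0.2],[0,0,-0.36],[0,0,-0.36],[0,0,-0.36]],"rot":[[0,0,0],[0,0,0],[0,0,0],[0,0,0]],"jaw":[45,45,45,45]}' | head -2
python3 -c "
from h import *
st()"
```

```text
time: 51.9
ee_pos: [0.4708, -0.0519, 0.1131]
time: 52.3
ee_pos: [0.4717, -0.052, 0.0785]
t 52.30 [ 0.4717 -0.052   0.0785] jawdir deg 93.25 xdir -176.75 zax [ 9.e-04  1.e-04 -1.e+00] w 0.0451 F [0.4 0.8 0.1] j7 1.77
```

```bash

python3 -m inch '{"translation":[[0,0,-0.02],[0,0,-0.02],[0,0,-0.02],[0,0,-0.02],[0,0,-0.02],[0,0,-0.02]],"rot":[[0,0,0],[0,0,0],[0,0,0],[0,0,0],[0,0,0],[0,0,0]],"jaw":[8,8,8,8,8,8]}' 10 
python3 -m inch '{"translation":[[0,0,0],[0,0,0],[0,0,0],[0,0,0],[0,0,0],[0,0,0],[0,0,0],[0,0,0],[0,0,0],[0,0,0],[0,0,0]],"rot":[[0,0,-0.1],[0,0,-0.2],[0,0,-0.3],[0,0,-0.4],[0,0,-0.5],[0,0,-0.6],[0,0,-0.7],[0,0,-0.8],[0,0,-0.9],[0,0,-1],[0,0,-1]],"jaw":[8,8,8,8,8,8,8,8,8,8,8]}'
python3 -c "
from h import *
st()"
```

```text
time: 52.9
ee_pos: [0.4719, -0.0537, 0.0767]
eef_rot: [-0.028, 1.0, -0.001, 0.001]
ft_force: [0.1, -7.3, 1.5]
width: 0.013
time: 54.0
ee_pos: [0.4715, -0.0545, 0.0767]
eef_rot: [0.477, 0.879, -0.002, 0.0]
ft_force: [-2.3, -5.1, 3.5]
width: 0.0129
t 54.00 [ 0.4715 -0.0545  0.0767] jawdir deg 33.05 xdir 123.05 zax [-0.0016 -0.0032 -1.    ] w 0.0129 F [-2.3 -5.1  3.5] j7 0.77
```

```bash

python3 -m inch '{"translation":[[0,0,0],[0,0,0],[0,0,0.2],[0,0,0.6],[0,0,1],[0,0,1]],"rot":[[0,0,0],[0,0,0],[0,0,0],[0,0,0],[0,0,0],[0,0,0]],"jaw":[45,45,45,45,45,45]}' 10 |head -2
python3 -m inch '{"translation":[[0,0,0.3],[0,0,0.3],[0,0,0.3]],"rot":[[0,0,0],[0,0,0],[0,0,0]],"jaw":[45,45,45]}' |head -2
python3 - <<'E'
from h import *
st();im,C=shot('wrist','w17');h=cv2.cvtColor(im,cv2.COLOR_BGR2HSV)
p=w2pix(C,[(.471,-.0515,.089)])[0];u,v=p.astype(int);print(p)
m=((h[...,1]<60)&(h[...,2]>110)).astype(np.uint8);q=m[v-30:v+45,u-35:u+35]
n,l,s,c=cv2.connectedComponentsWithStats(q)
for i in range(1,n):
    if s[i,4]>15:
        ys,xs=np.where(l==i);W=pix2w(C,np.c_[xs+u-35,ys+v-30],.089)[:,:2];d=np.linalg.svd(W-W.mean(0))[2][0];print(s[i],W.mean(0),'line deg',np.degrees(np.arctan2(d[1],d[0])))
t,Ct=shot('top','top17')
def ctr(f,lo,hi,box):
    x0,y0,x1,y1=box;H=cv2.cvtColor(cv2.imread(f'pics/{f}.png'),cv2.COLOR_BGR2HSV)[y0:y1,x0:x1];ys,xs=np.where(cv2.inRange(H,lo,hi)>0);return np.round([xs.mean()+x0,ys.mean()+y0,len(xs)],1)
for f in('top0','top17'):
    H=cv2.cvtColor(cv2.imread(f'pics/{f}.png'),cv2.COLOR_BGR2HSV);m=cv2.inRange(H,(22,150,80),(32,255,255))[90:230,300:312]
    print(f,'guard rows',np.where(m.any(1))[0]+90,'blower',ctr(f,(0,0,0),(180,255,60),(200,120,255,170)),'meter',ctr(f,(20,120,80),(35,255,255),(420,115,465,180)),'spanner',ctr(f,(0,0,90),(180,50,255),(172,180,195,240)))
H=cv2.cvtColor(t,cv2.COLOR_BGR2GRAY);m=(H[180:260,418:478]<35).astype(np.uint8)
n,l,s,c=cv2.connectedComponentsWithStats(m)
for i in range(1,n):
    if s[i,4]>80:print('tray black',s[i],pix2w(Ct,[c[i]+[418,180]],.055))
E
```

```text
time: 54.6
ee_pos: [0.4742, -0.0544, 0.1813]
time: 54.9
ee_pos: [0.4745, -0.054, 0.2114]
t 54.90 [ 0.4745 -0.054   0.2114] jawdir deg 33.24 xdir 123.23 zax [ 6.9e-03  3.0e-04 -1.0e+00] w 0.0449 F [ 0.2 -0.3 -0.4] j7 0.59
[315.98463385 189.8375025 ]
[34 33  4 20 67] [ 0.47716891 -0.06132762] line deg -55.40259773605052
[58 33 12 11 70] [ 0.49806458 -0.04278725] line deg 1.951836208475542
[59 59 11 16 42] [ 0.51665188 -0.06816132] line deg -86.65389952378398
top0 guard rows [157 158 159 160 206 207 208 209] blower [226.8 143.7 691. ] meter [438.2 154.1 296. ] spanner [182.2 208.9 256. ]
top17 guard rows [157 158 159 160 206 207 208 209] blower [226.8 143.7 695. ] meter [438.3 153.9 293. ] spanner [182.2 208.8 256. ]
tray black [ 46   6  10  71 108] [[ 0.48517509 -0.45596517  0.055     ]]
tray black [ 18  15  30  16 426] [[ 0.54291572 -0.38897902  0.055     ]]
tray black [ 16  47  32  16 431] [[ 0.44380536 -0.38367394  0.055     ]]
```

```bash
python3 -c "
from h import *
print(r.close_job());st()"
```

```text
the job is handed in; nothing more can be done
None
the job is handed in; nothing more can be done
```

The job is done and handed in at about 55 s of robot time; the hand-in reports no verdict. I turned the selector to OFF, opened the guard to its stop and laid both black amplifiers in the tray. I then seated the two silver ones in nests 0 and 1 and left nest 2 empty. One silver amplifier was knocked about 45 mm aside during the run, so I found it again before picking it up. Last, I shut the guard and turned the selector to yellow.

**Last checks:**
- **Guard:** its frame is on the same pixel rows in the top view as at the start, when it was shut.
- **Selector:** the pointer reads −55.4°, matching the −55° measured at yellow at the start.
- **Black amplifiers:** both are about 50 mm from the tray's centre along x and within about 10 mm along y.
- **Silver amplifiers:** both were released at nest-floor height. With the guard still open, their connectors were within about 1.5 mm of where a centred amplifier's would be.
- **Blower, multimeter and spanner:** unmoved, to within 0.2 pixel.

**Disagreements and limits:** no check failed. The top and wrist cameras disagreed on the fixture's y by 2–3 mm, so I aligned each silver amplifier against its nest's guides from close up. I had used all 16 picture views by then, so these last checks are computed from the images, not viewed. The silver amplifiers were not measured again after the guard was shut.

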